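# Brush out, load and latch the dice canister

### The arm

A 6-joint arm with a two-finger parallel gripper is mounted at the origin on the work surface. World frame = base frame: x ahead of the robot, y to its left, z up, the work surface at z = 0. Lengths are in m, angles in rad, forces in N, time in s.
With the tool pointing down it reaches from about 0.375 to 0.975 m from the base axis. Payload 3.8 kg.
Tool frame: the origin (TCP) lies midway between the tips of the shut fingers; the grasp point (between the pads) lies 19 mm behind it; z points along the fingers, y is the line along which they close (so a half turn about z gives the same grasp; the last joint's range is limited). The gripper opens to 85 mm and grips with 20 to 120 N. Pads are 22 mm wide; open, the fingers measure 114 mm over their backs; the gripper's body (76 mm by 85 mm) begins 54 mm behind the grasp point. The pads swing forward as they close: fully open they stand 13 mm farther back than shut.
Start: joints at [-0.037, 0.264, 1.604, -0, 1.274, -0.037], TCP at [0.675, -0, 0.231] pointing down, gripper open.
Joint ranges: [-2.63, 2.63], [-0.94, 2.18], [0.31, 2.57], [-1.31, 4.45], [0, 2.66], [-2.55, 2.55]. Speed limits (rad/s): [2.57, 2.57, 3.14, 3.14, 3.14, 3.14].

### API

Orientations are given as a rotation vector (axis times angle).
In Python, from workcell import sensors, viewer, job gives the robot as it stands.
- The arm moves only by the shell command python3 -m inch 'ROWS' [FORCE]. ROWS is JSON, one flat list of numbers, 7 for each row, row after row: the shift along the tool's x, y, z in mm, then the turn, a rotation vector about the tool's x, y, z in degrees, then the finger opening in mm, from 0 to 85.4. A call has exactly 8 rows; each row shifts and turns the commanded pose from where the row before left it, along the tool's axes as they then stand; what a row does not reach is not made up. A row lasts 1/10 s, in which the tool goes at most 50 mm and 8.59 degrees, less where a joint would pass 70% of its speed; a pose out of reach is approached as far as the arm can. A call is refused whole if a number of a shift passes 50 or a number of a turn 8.59, either way. A call with a gripper value outside its range is refused whole. The fingers move at their own pace and stop on an object; FORCE is the grip in N (left out, the last holds). Time passes only in rows, so rows that do not move let the fingers close, or fill a call up. It gives the time, the measured TCP pose, the force, the opening and the grip force at its end, in the units of the state.
- sensors.read_state(): the state, without advancing time (a new reading comes with each control period).
- viewer.read_camera(name): name is "scene" or "side" or "wrist"; returns the picture (400x640x3 uint8, red, green, blue); there is no depth.
- viewer.camera_params(name): a dict with "K" (3x3 intrinsics, pixels), "k1" (the pictures are not rectified: a ray, as slopes to the right and down, at radius r is drawn at 1 + k1 r^2 times it, then the intrinsics apply), "world_to_cam" (4x4, takes a point from world to camera coordinates). Camera axes: x right, y down, z forward; pixel columns grow to the right and rows downward; lengths in m; the calibration is good to about 2 mm. A picture is of the moment at which its call begins: read the wrist's pose just before it. camera_params takes no time and is no camera call; for the wrist camera it gives the pose at the moment of the call.
- job.finish_job(): hands the job in; it is judged then, once.
The state is a dict: "time": time; "q": joint angles; "joint_vel": joint speeds; "joint_torque": joint torques, N m; "tool_pos": TCP position; "tcp_rot": TCP orientation; "wrist_force": force on the tool from outside, world axes, zero at the start; "torque": the same for the moment, N m; "width": opening from 0.0 (shut) to 1.0 (fully open); "grip_force": force on a finger pad.
Only numpy, scipy, OpenCV 4.12 (cv2) and the standard library are available. Lean on these libraries where they do the work, as an engineer would, in place of code of your own. Each camera call takes 0.05 s, during which the arm holds its last target. There are 200 camera calls.

### The job

Get the dice canister in the security case ready: swing its chrome latch straight up, scrub the canister with the long brush in three full strokes, each down to the floor and, between them, up to near the rim, and stand the brush back in its stand. Then load every red die from the blue comb into the canister and swing the latch fully down. Leave the white die in the comb and do not disturb the chip stacks or the paddle.

Things in the scene. Friction and masses are not known exactly. Their poses are not given: they have to be found in the camera images.
- case: fixed open aluminium case, 180 by 270 mm, walls 26 mm high, open lid 130 mm high at its +y end. Origin on the counter under the centre of the round dark red dice canister. It is an open cup, inner diameter 74 mm, outer 82 mm, rim 95 mm above the counter; dice let go all in one spot may pile up in a tower as high as the rim, so spread them. A fixed plaque tray lies on the canister's +y side. Chrome posts on the +x side carry the latch
- cup_mouth (a point): centre of the canister's mouth, level with its rim, 95 mm above the counter
- cup_floor (a point): centre of the canister's inner floor, 16 mm above the counter (79 mm below the rim)
- latch (a joint): chrome latch bar hinged on the case, angle in rad: 0 = level, fully down across the canister's mouth (its stop); pi/2 = straight up; stop at 1.9. It starts somewhere between 0 and 0.4. Friction alone holds it where it is left (1 to 2 N at its end moves it). The hinge axis is the case's y axis; at 0 the bar points along the case's -x from the hinge, and rising swings it up and over to +x
- latch_hinge (a point): on the hinge axis of the latch, 62 mm from the canister's axis along the case's +x, 103 mm above the counter
- latch_grip (a point): centre of the round thumb disc at the free end of the latch: 20 mm diameter, 16 mm thick along the hinge axis, flat faces looking along the case's +y and -y (pinch those). With the latch at 0 it is 100 mm from the hinge along the case's -x and 24 mm above it (the bar, 16 mm wide and 8 mm thick, runs from the hinge to below the disc); it turns with the latch
- brush: loose long canister brush, about 120 g, 225 mm long, standing upright in its stand. Origin at the centre of the flat underside of the head; own z along the handle, up. Cream bristle head, rigid, 48 mm diameter, 55 mm long; thin steel rod; blue square handle 18 by 18 mm from 140 to 225 mm above the origin, sides square to its own x and y
- stand: fixed round stand for the brush, origin on the counter below its centre: black base 90 mm diameter, pale tube inner diameter 62 mm, outer 70 mm, rim 58 mm above the counter
- stand_floor (a point): centre of the stand's inner floor, 6 mm above the counter, where the brush's underside rests
- comb: fixed pale blue sorting comb: a flat tray 235 by 160 mm (its x by y), floor 4 mm thick, divided by low ribs (tops 11 mm above the counter) into six bays about 75 by 77 mm, three along x (centres at -75, 0, 75 mm) and two along y (centres at -38, 38 mm); each bay holds one die or none. Origin under its centre
- red1: glossy red die with white pips, 20 mm cube with slightly rounded edges, about 18 g; origin at the centre of the face that was underneath at the start, so 10 mm from the cube's middle along its own z axis; axes square to its faces. May be absent
- red2: glossy red die with white pips, 20 mm cube with slightly rounded edges, about 18 g; origin at the centre of the face that was underneath at the start, so 10 mm from the cube's middle along its own z axis; axes square to its faces. May be absent
- red3: glossy red die with white pips, 20 mm cube with slightly rounded edges, about 18 g; origin at the centre of the face that was underneath at the start, so 10 mm from the cube's middle along its own z axis; axes square to its faces. May be absent
- red4: glossy red die with white pips, 20 mm cube with slightly rounded edges, about 18 g; origin at the centre of the face that was underneath at the start, so 10 mm from the cube's middle along its own z axis; axes square to its faces. May be absent
- red5: glossy red die with white pips, 20 mm cube with slightly rounded edges, about 18 g; origin at the centre of the face that was underneath at the start, so 10 mm from the cube's middle along its own z axis; axes square to its faces. May be absent
- white1: white die with black pips, 20 mm cube with slightly rounded edges, about 18 g; origin at the centre of the face that was underneath at the start, so 10 mm from the cube's middle along its own z axis; axes square to its faces. Not to be loaded
- chips_a: loose stack of green chips standing on the counter, 39 mm diameter, 37 mm high, origin under its centre; a bystander
- chips_b: loose stack of black and orange chips on the counter, 39 mm diameter, 24 mm high, origin under its centre; a bystander
- paddle: loose black acrylic paddle lying flat along its own x, about 335 mm long, 75 mm wide blade, 6 mm thick; a bystander

How it is judged:
On the way, in this order (a step that is already met when the one before it is completed fails the run):
1. the latch stands straight up (within 0.17 rad) (value of joint latch between 1.4 and 1.74 rad), for 0.3 s.
2. first stroke down: brush head inside the canister, its end within 14 mm of the floor (horizontal distance between brush and cup_floor below 0.025 m and z of brush in the frame of cup_floor below 0.014 m and angle between brush's own z axis and vertical below 0.35 rad).
3. brush drawn up over the canister's axis, its end more than 50 mm above the canister's floor (horizontal distance between brush and cup_floor below 0.025 m and z of brush in the frame of cup_floor above 0.05 m).
4. second stroke down: brush head inside the canister, its end within 14 mm of the floor (all of step 2).
5. brush drawn up over the canister's axis, its end more than 50 mm above the canister's floor (all of step 3).
6. third stroke down: brush head inside the canister, its end within 14 mm of the floor (all of step 4).
7. the brush stands in its stand again, let go (horizontal distance between brush and stand_floor below 0.014 m and z of brush in the frame of stand_floor below 0.008 m and angle between brush's own z axis and vertical below 0.15 rad and contact force between the fingers and brush below 0.1 N), for 0.3 s.
8. all red dice lie in the canister, let go (horizontal distance between each of red1, red2, red3, red4, red5 and cup_floor below 0.04 m and z of red1 in the frame of cup_floor between -0.004 and 0.075 m and z of red2 in the frame of cup_floor between -0.004 and 0.075 m and z of red3 in the frame of cup_floor between -0.004 and 0.075 m and z of red4 in the frame of cup_floor between -0.004 and 0.075 m and z of red5 in the frame of cup_floor between -0.004 and 0.075 m and linear speed of each of red1, red2, red3, red4, red5 below 0.03 m/s and contact force between the fingers and red1 below 0.1 N and contact force between the fingers and red2 below 0.1 N and contact force between the fingers and red3 below 0.1 N and contact force between the fingers and red4 below 0.1 N and contact force between the fingers and red5 below 0.1 N), for 0.3 s.
9. the latch is fully down (under 0.08 rad) (value of joint latch below 0.08 rad), for 0.2 s.
At the end, for the whole second after the job is handed in: Latch under 0.08 rad; brush upright in its stand (underside within 14 mm of the stand's centre and 8 mm of its floor, tilt under 0.15 rad); every red die present lies at rest inside the canister, below its rim; the white die lies in the comb (value of joint latch below 0.08 rad and horizontal distance between brush and stand_floor below 0.014 m and z of brush in the frame of stand_floor below 0.008 m and angle between brush's own z axis and vertical below 0.15 rad and horizontal distance between each of red1, red2, red3, red4, red5 and cup_floor below 0.04 m and z of red1 in the frame of cup_floor between -0.004 and 0.075 m and z of red2 in the frame of cup_floor between -0.004 and 0.075 m and z of red3 in the frame of cup_floor between -0.004 and 0.075 m and z of red4 in the frame of cup_floor between -0.004 and 0.075 m and z of red5 in the frame of cup_floor between -0.004 and 0.075 m and linear speed of each of red1, red2, red3, red4, red5, brush below 0.03 m/s and x of white1 in the frame of comb between -0.12 and 0.12 m and y of white1 in the frame of comb between -0.083 and 0.083 m and height (world z) of white1 below 0.03 m); the robot touches nothing.
It fails at once if green chip stack disturbed (moved over 30 mm) (distance of chips_a from where it was at the start of the episode above 0.03 m).
It fails at once if black and orange chip stack disturbed (moved over 30 mm) (distance of chips_b from where it was at the start of the episode above 0.03 m).
It fails at once if paddle disturbed (moved over 30 mm) (distance of paddle from where it was at the start of the episode above 0.03 m).
It fails at once if brush dropped or toppled (tilt over 0.7 rad) (angle between brush's own z axis and vertical above 0.7 rad).
Of red1, red2, red3, red4, red5 only 3 to 5 are there at a start; the rules pass over those that are not, and their reading is None.
At some moment in a run one of red1, red2, red3, red4, red5 may be knocked a few centimetres aside while the robot is not near it.
It also fails if it takes over 210 s, if anything falls off the work surface, if the arm or the gripper's body presses on something with over 40 N, if the wrist force passes 120 N, or if a joint passes its speed limit or range.

## Working session

There is one attempt and no reset: what is moved stays moved. The work goes in short steps, Python scripts to look and compute and a shell command to move; the robot and the scene stay as the last step left them, time stands still between calls to the robot, and variables do not carry over. Pictures are saved under pics/ and viewed, at most 14 in all, crops included, and the job is handed in when it is done.

```bash
mkdir -p pics; ls; cat > h.py <<'E'
import numpy as np, cv2, json
from scipy.spatial.transform import Rotation as R
from workcell import sensors, viewer, job
def cam(n):
    p=viewer.camera_params(n); return np.array(p["K"]),p["k1"],np.array(p["world_to_cam"])
def grab(n,f):
    p=cam(n); im=np.array(viewer.read_camera(n)); cv2.imwrite(f"pics/{f}.png",im[...,::-1]); np.savez(f"pics/{f}.npz",im=im,K=p[0],k1=p[1],T=p[2]); return im,p
def load(f):
    d=np.load(f"pics/{f}.npz"); return d["im"],(d["K"],float(d["k1"]),d["T"])
def ray(p,uv):
    K,k1,T=p; s=np.linalg.solve(K,[uv[0],uv[1],1.])[:2]; d=s.copy()
    for _ in range(20): d=s/(1+k1*(d@d))
    Rm=T[:3,:3]; return -Rm.T@T[:3,3], Rm.T@np.array([d[0],d[1],1.])
def onz(p,uv,z):
    o,d=ray(p,uv); return o+d*(z-o[2])/d[2]
def proj(p,X):
    K,k1,T=p; c=T[:3,:3]@np.asarray(X,float)+T[:3,3]; s=c[:2]/c[2]; s=s*(1+k1*(s@s)); return (K@[s[0],s[1],1])[:2]
def tri(p1,u1,p2,u2):
    a,d=ray(p1,u1); b,e=ray(p2,u2); A=np.stack([d,-e],1); t=np.linalg.lstsq(A,b-a,rcond=None)[0]
    x=a+d*t[0]; y=b+e*t[1]; return (x+y)/2,np.linalg.norm(x-y)
def todo(pos,rotv=None):
    """shift in tool axes mm and rotvec deg to go from measured pose"""
    s=sensors.read_state(); r=R.from_rotvec(s["tcp_rot"]); m=r.inv().apply(np.array(pos)-s["tool_pos"])*1000
    t=(r.inv()*R.from_rotvec(rotv)).as_rotvec(degrees=True) if rotv is not None else None
    return np.round(m,1),None if t is None else np.round(t,1)
E
python3 - <<'E'
from h import *
s=sensors.read_state(); print(s)
for n in("scene","side","wrist"):
    im,p=grab(n,n+"0"); print(n,p[0].round(1).tolist(),p[1],(-p[2][:3,:3].T@p[2][:3,3]).round(3),p[2][:3,:3].round(2).tolist())
E
```

```text
pics
{'time': 0.0, 'q': array([-3.69384781e-02,  2.64738286e-01,  1.60540749e+00,  3.08071476e-05,
        1.27369880e+00, -3.68992832e-02]), 'joint_vel': array([ 0.00025395, -0.00104092, -0.00018834,  0.00061906, -0.00089455,
       -0.0015571 ]), 'joint_torque': array([ 6.10465631e-04, -5.15121067e+01, -3.67308676e+01, -4.07824507e-05,
        1.31324201e-02,  1.46811578e-05]), 'tool_pos': array([6.74252939e-01, 1.00352516e-05, 2.29953964e-01]), 'tcp_rot': array([-2.22031347, -2.22020635,  0.00237207]), 'wrist_force': array([ 0.81599275, -0.219561  ,  0.14572901]), 'torque': array([0.00524054, 0.01759781, 0.00700949]), 'grip_force': 0.0, 'width': 1.00373968752628}
scene [[365.1, 0.0, 321.9], [0.0, 365.1, 200.6], [0.0, 0.0, 1.0]] -0.05201419863319826 [ 0.817 -0.368  0.776] [[0.86, 0.51, -0.01], [0.44, -0.74, -0.51], [-0.27, 0.43, -0.86]]
side [[497.1, 0.0, 315.1], [0.0, 497.1, 201.8], [0.0, 0.0, 1.0]] -0.013812793996204177 [ 0.336 -0.809  0.869] [[0.95, -0.31, 0.01], [-0.21, -0.66, -0.72], [0.23, 0.68, -0.69]]
wrist [[316.9, 0.0, 316.0], [0.0, 316.9, 203.4], [0.0, 0.0, 1.0]] -0.04449896964001073 [0.675 0.082 0.372] [[1.0, -0.0, -0.0], [0.0, -0.95, 0.32], [-0.0, -0.32, -0.95]]
```

View pics/scene0.png

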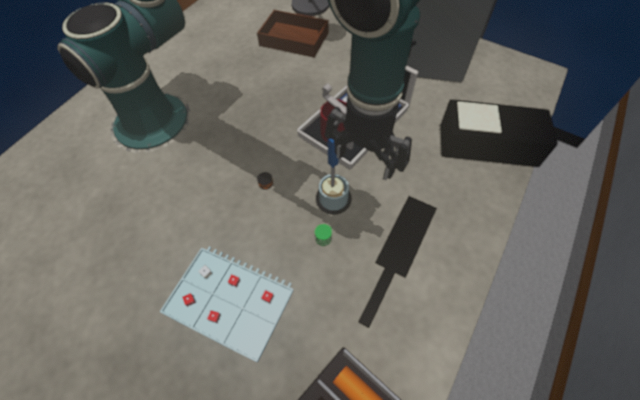

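View pics/side0.png

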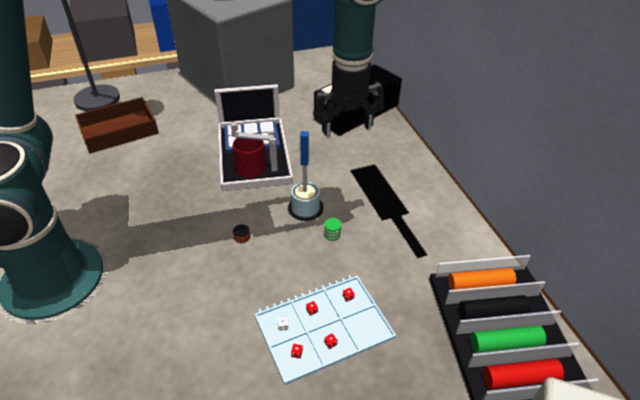

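The scene view shows four red dice near (234,281), (267,297), (189,299) and (214,317), the white die at (205,272), and the arm hiding the case. The side view shows the canister at (250,157) with the latch over it, the brush at (304,190), and the comb around (325,330).

```bash
python3 - <<'E'
from h import *
im,_=load("side0")
a=cv2.resize(im[80:240,200:350],None,fx=4,fy=4,interpolation=cv2.INTER_CUBIC)[:600]
b=im
cv2.imwrite("pics/c1.png",a[...,::-1])
def blobs(n,lo,hi,amin=15,box=None):
    im,p=load(n); h=cv2.cvtColor(im,cv2.COLOR_RGB2HSV); m=cv2.inRange(h,lo,hi)
    k,l,s,c=cv2.connectedComponentsWithStats(m)
    return [(c[i].round(1),s[i].tolist()) for i in range(1,k) if s[i,4]>=amin],p
for n in("scene0","side0"):
    for nm,lo,hi in(("red",(0,150,120),(8,255,255)),("red2",(172,150,80),(180,255,255)),("green",(50,120,60),(75,255,255)),("blue",(100,120,70),(118,255,255)),("comb",(85,15,150),(105,90,255))):
        B,p=blobs(n,lo,hi)
        for c,s in B: print(n,nm,c,s,onz(p,c,0.014).round(3))
s,ps=load("scene0");t,pt=load("side0")
for u1,u2,nm in (((205,272),(283,324),"white"),((265,181),(241,234),"chipsb"),((333,188),(305,193),"stand")):
    print(nm,onz(ps,u1,.02).round(3),onz(pt,u2,.02).round(3))
# paddle
for uv in((418,200),(363,324),(378,168),(424,254)): print("pad",uv)
E
```

```text
scene0 red [233.4 280.2] [229, 276, 9, 8, 33] [ 0.514 -0.256  0.014]
scene0 red [267.2 296.4] [263, 292, 9, 9, 41] [ 0.597 -0.247  0.014]
scene0 red [188.1 299.2] [184, 295, 9, 9, 48] [ 0.456 -0.34   0.014]
scene0 red [213.4 316.2] [209, 312, 9, 9, 38] [ 0.525 -0.339  0.014]
scene0 green [323.  231.8] [316, 225, 15, 15, 188] [ 0.621 -0.058  0.014]
scene0 blue [331.1 140.7] [329, 138, 5, 6, 22] [0.501 0.186 0.014]
scene0 comb [228.7 303.4] [160, 247, 133, 115, 7751] [ 0.536 -0.301  0.014]
side0 red [348.  295.2] [344, 291, 9, 9, 40] [ 0.596 -0.25   0.014]
side0 red [312.  309.5] [307, 305, 10, 10, 42] [ 0.514 -0.26   0.014]
side0 red [329.8 341.9] [325, 336, 11, 12, 45] [ 0.524 -0.341  0.014]
side0 red [296.3 354. ] [292, 351, 9, 6, 23] [ 0.456 -0.346  0.014]
side0 red [525.3 372.2] [488, 359, 76, 29, 1515] [ 0.847 -0.511  0.014]
side0 red2 [248.8 149.8] [233, 143, 31, 11, 91] [0.507 0.293 0.014]
side0 red2 [348.6 291.8] [343, 288, 11, 9, 40] [ 0.601 -0.242  0.014]
side0 red2 [311.6 305.3] [307, 301, 11, 11, 43] [ 0.517 -0.251  0.014]
side0 red2 [330.5 338.2] [325, 334, 12, 9, 38] [ 0
[... 228 characters left out ...]
1  0.014]
side0 blue [162.2  24.3] [149, 0, 27, 51, 832] [0.356 1.188 0.014]
side0 blue [309.2  25. ] [293, 0, 40, 50, 1258] [0.91  1.008 0.014]
side0 blue [276.3 134.1] [274, 122, 6, 24, 61] [0.599 0.342 0.014]
side0 blue [226.2 140.1] [224, 127, 8, 24, 70] [0.455 0.357 0.014]
side0 blue [304.  147.7] [300, 131, 8, 34, 231] [0.657 0.256 0.014]
side0 comb [297.2 193.7] [291, 183, 19, 19, 67] [0.584 0.08  0.014]
side0 comb [322.9 327.5] [255, 275, 141, 108, 7903] [ 0.522 -0.307  0.014]
white [ 0.451 -0.275  0.02 ] [ 0.448 -0.279  0.02 ]
chipsb [ 0.426 -0.014  0.02 ] [ 0.42  -0.018  0.02 ]
stand [0.582 0.054 0.02 ] [0.602 0.07  0.02 ]
pad (418, 200)
pad (363, 324)
pad (378, 168)
pad (424, 254)
```

View pics/c1.png

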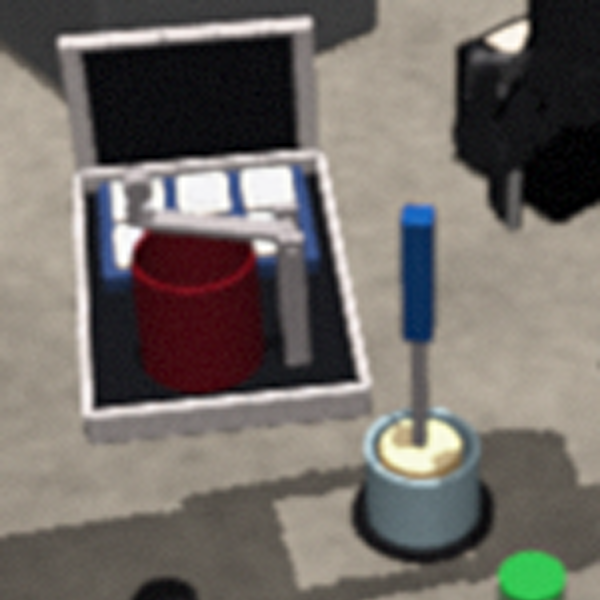

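View pics/wrist0.png

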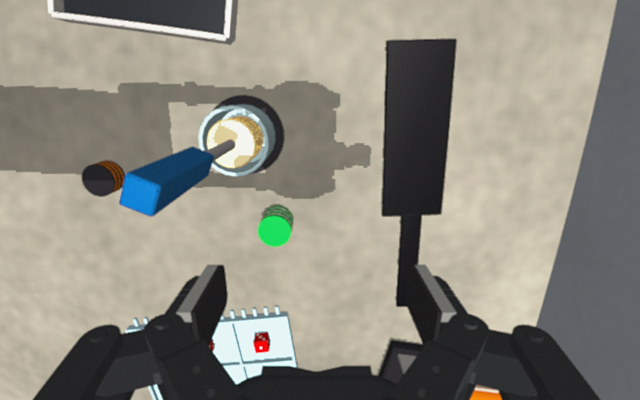

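The crop shows the cup rim centred at about crop (195,255), the latch hinge at about (293,235), the latch disc at about (140,195), the stand rim at (422,445) and the brush top at (418,208). The wrist view shows the stand rim at (237,140) and the brush top near (142,195).

```bash
python3 - <<'E'
from h import *
_,p=load("side0"); _,w=load("wrist0"); _,s=load("scene0")
c=lambda x,y:(200+x/4,80+y/4)
for nm,x,y,z in(("FL",88,415,.026),("FR",368,383,.026),("BL",78,185,.026),("BR",325,155,.026),("cup",195,255,.095),("rimL",133,268,.095),("rimR",257,262,.095),("rimF",200,292,.095),("rimB",195,222,.095),("stand",422,445,.058),("top",418,210,.231),("hinge",293,235,.103),("disc",140,195,.127),("disc+",140,195,.16)):
    print(nm,onz(p,c(x,y),z).round(4))
for uv,z in(((237,140),.058),((135,173),.231),((121,205),.231),((147,216),.231),((160,185),.231),((232,38),.026),((52,16),.026)): print("w",uv,onz(w,uv,z).round(4))
for nm,P in (("brushtop",((142,195),c(418,210))),("stand",((237,140),c(422,445)))): print(nm,tri(w,P[0],p,P[1]))
for uv in((205,249),(292,284),(258,358),(162,310)): print("comb s",onz(s,uv,.011).round(3))
for uv in((257,316),(360,276),(396,333),(287,382)): print("comb side",onz(p,uv,.011).round(3))
E
```

```text
FL [0.4091 0.1611 0.026 ]
FR [0.5875 0.137  0.026 ]
BL [0.4477 0.4126 0.026 ]
BR [0.6291 0.3953 0.026 ]
cup [0.4962 0.2136 0.095 ]
rimL [0.4557 0.2122 0.095 ]
rimR [0.5323 0.1945 0.095 ]
rimF [0.4909 0.1753 0.095 ]
rimB [0.504  0.2484 0.095 ]
stand [0.5931 0.0364 0.058 ]
top [0.5921 0.037  0.231 ]
hinge [0.5591 0.2048 0.103 ]
disc [0.47   0.2436 0.127 ]
disc+ [0.464  0.1968 0.16  ]
w (237, 140) [0.5967 0.042  0.058 ]
w (135, 173) [0.591  0.0494 0.231 ]
w (121, 205) [0.5812 0.0338 0.231 ]
w (147, 216) [0.5931 0.0282 0.231 ]
w (160, 185) [0.602  0.0436 0.231 ]
w (232, 38) [0.591  0.1387 0.026 ]
w (52, 16) [0.4091 0.164  0.026 ]
brushtop (array([0.59228177, 0.03839438, 0.23012925]), np.float64(0.0005740877887705383))
stand (array([0.59502776, 0.04149804, 0.05285432]), np.float64(0.0007970403014060756))
comb s [ 0.411 -0.231  0.011]
comb s [ 0.627 -0.197  0.011]
comb s [ 0.651 -0.357  0.011]
comb s [ 0.422 -0.386  0.011]
comb side [ 0.405 -0.239  0.011]
comb side [ 0.64  -0.209  0.011]
comb side [ 0.655 -0.361  0.011]
comb side [ 0.424 -0.392  0.011]
```

The fit is consistent: cup at (0.496,0.214), case yaw about -8.2°, and the hinge 63 mm from the cup axis. The brush is at about (0.594,0.040), and the latch stands at about 0.2 rad. I'll rise, move over the latch disc and look.

```bash
python3 -m inch '[0,0,-30,0,0,0,85,0,0,-30,0,0,0,85,0,0,-20,0,0,0,85,30,-28,0,0,0,0,85,38,-36,0,0,0,0,85,38,-36,0,0,0,0,85,38,-36,0,0,0,0,85,38,-36,0,0,0,0,85]'
python3 -m inch '[36,-35,0,0,0,0,85,0,0,0,0,0,-8.5,85,0,0,0,0,0,-8.5,85,0,0,0,0,0,-8.5,85,0,0,0,0,0,-8.5,85,0,0,0,0,0,-8.5,85,0,0,0,0,0,-8.5,85,0,0,0,0,0,-8.5,85]'
python3 -m inch '[0,0,0,0,0,-8.5,85,0,0,0,0,0,-8.5,85,0,0,0,0,0,-5.3,85,0,0,0,0,0,0,85,0,0,0,0,0,0,85,0,0,0,0,0,0,85,0,0,0,0,0,0,85,0,0,0,0,0,0,85]'
python3 - <<'E'
from h import *
grab("wrist","w1"); grab("scene","s1")
s=sensors.read_state(); print(R.from_rotvec(s["tcp_rot"]).as_matrix().round(3))
E
```

```text
time: 0.95
tool_pos: [0.5077, 0.1762, 0.3109]
tcp_rot: [-2.222, -2.22, 0.0]
wrist_force: [0.5, 0.8, 0.2]
width: 0.996
grip_force: 0.0
time: 1.75
tool_pos: [0.4743, 0.2109, 0.3109]
tcp_rot: [-0.817, -3.033, 0.001]
wrist_force: [1.0, 0.1, -0.5]
width: 0.993
grip_force: 0.0
time: 2.55
tool_pos: [0.4746, 0.211, 0.3113]
tcp_rot: [-0.225, -3.133, 0.0]
wrist_force: [0.2, -0.1, 0.9]
width: 0.994
grip_force: 0.0
[[-0.99   0.143  0.   ]
 [ 0.143  0.99  -0.   ]
 [-0.    -0.    -1.   ]]
```

View pics/w1.png

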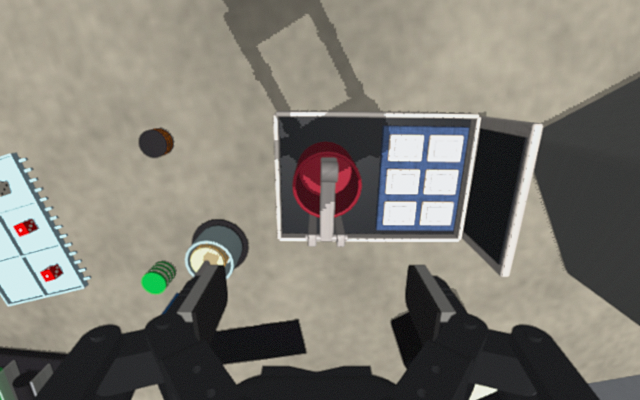

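The wrist view shows the cup rim centred at about (327,180), the latch bar running from the hinge near (327,235) to the disc end at about (329,165), and case corners at (275,114), (480,117), (463,242) and (278,240).

```bash
python3 - <<'E'
from h import *
im,w=load("w1"); _,p=load("side0")
cr=cv2.resize(im[100:260,260:400],None,fx=4,fy=4,interpolation=cv2.INTER_CUBIC)[:600]; cv2.imwrite("pics/c2.png",cr[...,::-1])
C=[onz(w,u,.026) for u in((275,114),(480,117),(463,242),(278,240))]
for c in C: print(c.round(4))
for a,b in((0,1),(3,2),(0,3),(1,2)): d=C[b]-C[a]; print(a,b,np.linalg.norm(d).round(4),np.degrees(np.arctan2(d[1],d[0])).round(2))
hsv=cv2.cvtColor(im,cv2.COLOR_RGB2HSV); m=cv2.inRange(hsv,(170,120,50),(180,255,255))|cv2.inRange(hsv,(0,120,50),(5,255,255)); m[:, :270]=0;m[:,400:]=0
ys,xs=np.nonzero(m); print("cup px",xs.min(),xs.max(),ys.min(),ys.max())
h=cv2.convexHull(np.stack([xs,ys],1)); print(cv2.fitEllipse(h)); print("rim",onz(w,cv2.fitEllipse(h)[0],.095).round(4), onz(w,(327,180),.095).round(4))
print("hinge",onz(w,(327,240),.103).round(4))
print("disc tri",tri(w,(329,165),p,(235,128.7)))
E
```

```text
[0.4069 0.1668 0.026 ]
[0.4482 0.4339 0.026 ]
[0.6286 0.4116 0.026 ]
[0.5851 0.138  0.026 ]
0 1 0.2703 81.22
3 2 0.277 80.95
0 3 0.1804 -9.16
1 2 0.1818 -7.04
cup px 292 361 142 217
((325.9444274902344, 180.7873077392578), (68.84952545166016, 77.44932556152344), 171.21234130859375)
rim [0.4874 0.2208 0.095 ] [0.4867 0.2221 0.095 ]
hinge [0.559  0.2122 0.103 ]
disc tri (array([0.46406981, 0.22635041, 0.13843395]), np.float64(0.007608730450551747))
```

View pics/c2.png

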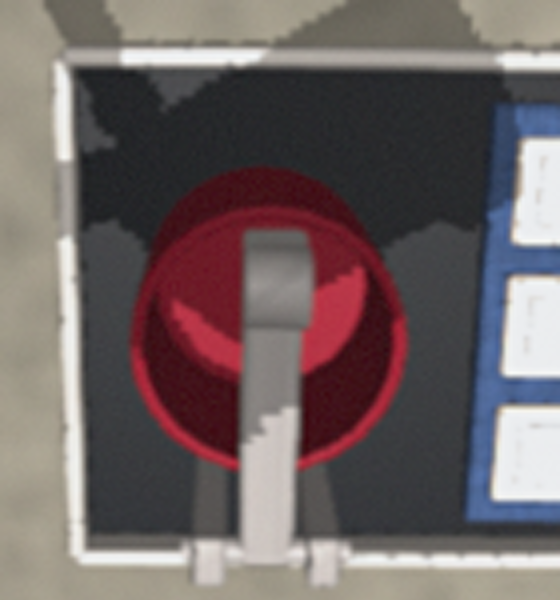

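The crop shows the rim spanning crop x 130–407 and y 205–470, giving a centre at image (327.1,184.3). The disc is centred at crop (279,282), image (329.8,170.5), and the posts are at crop y≈560.

```bash
python3 - <<'E'
from h import *
_,w=load("w1"); _,p=load("side0")
c1=onz(w,(327.1,184.3),.095); c2=onz(p,(248.7,143.7),.095); print(c1.round(4),c2.round(4))
yaw=np.radians(-8.5); ex=np.array([np.cos(yaw),np.sin(yaw),0]); ey=np.array([-ex[1],ex[0],0])
c=(c1+c2)/2
for pp,u in((w,(329.8,170.5)),(p,(235,129))):
    o,d=ray(pp,u)
    for z in(.13,.14,.15): X=onz(pp,u,z)-c; print(z,(X@ex).round(4),(X@ey).round(4))
print(tri(w,(329.8,170.5),p,(235,129)))
E
```

```text
[0.4918 0.2216 0.095 ] [0.4961 0.2138 0.095 ]
0.13 -0.0271 0.0048
0.14 -0.0294 0.0043
0.15 -0.0317 0.0038
0.13 -0.0275 0.0166
0.14 -0.0272 0.0024
0.15 -0.0269 -0.0119
(array([0.46685165, 0.22635482, 0.13817446]), np.float64(0.001720708488407548))
```

```bash
python3 -m inch '[5,7,25,0,0,0,85,4.6,6.3,30,0,0,0,85,0,0,30,0,0,0,85,0,0,30,0,0,0,85,0,0,20,0,0,0,85,0,0,0,0,0,0,85,0,0,0,0,0,0,85,0,0,0,0,0,0,85]'
python3 - <<'E'
from h import *
grab("wrist","w2"); grab("side","sd2")
im,_=load("w2"); im2,_=load("sd2")
a=cv2.resize(im2[70:220,180:340],(640,600)); cv2.imwrite("pics/c3.png",np.hstack([a[:, :400],cv2.resize(im[80:380,220:420],(400,600))])[...,::-1])
r=.103;f=np.radians(np.linspace(22,103.5,17)); print(np.round(1000*np.diff(r*np.cos(f)),1).tolist(),np.round(-1000*np.diff(r*np.sin(f)),1).tolist())
E
```

```text
time: 3.45
tool_pos: [0.4682, 0.2261, 0.1781]
tcp_rot: [0.225, 3.131, 0.002]
wrist_force: [0.1, 0.2, -0.5]
width: 0.992
grip_force: 0.0
[-3.8, -4.5, -5.2, -5.9, -6.5, -7.0, -7.5, -7.9, -8.3, -8.6, -8.9, -9.0, -9.1, -9.2, -9.1, -9.0] [-8.3, -8.0, -7.5, -7.0, -6.5, -5.9, -5.2, -4.5, -3.8, -3.1, -2.3, -1.5, -0.7, 0.1, 0.9, 1.7]
```

View pics/c3.png

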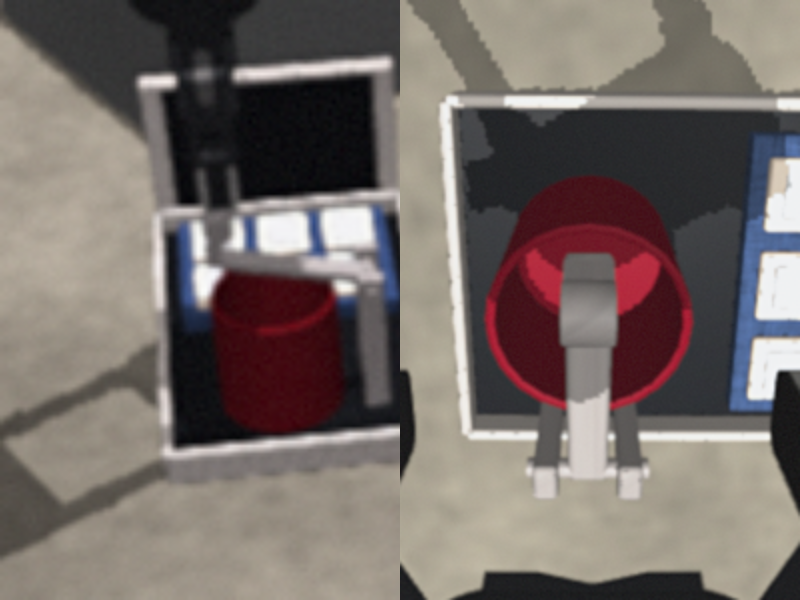

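The disc is at image (314,236), centred between the fingers, with the rim at about (313.5,238).

```bash
python3 - <<'E'
from h import *
_,w=load("w2"); 
d=onz(w,(314,236),.14); print("disc",d.round(4),"rim",onz(w,(313.8,238.5),.095).round(4),"hinge",onz(w,(314,313.5),.103).round(4))
print(todo([d[0],d[1],.121],[.225,3.131,0]))
E
```

```text
disc [0.4683 0.2247 0.14  ] rim [0.4909 0.2211 0.095 ] hinge [0.5546 0.2119 0.103 ]
(array([-0.1, -1.4, 57.2]), array([0.1, 0. , 0. ]))
```

```bash
python3 -m inch '[0,-1.4,20,0,0,0,85,0,0,20,0,0,0,85,0,0,17,0,0,0,85,0,0,0,0,0,0,85,0,0,0,0,0,0,10,0,0,0,0,0,0,10,0,0,0,0,0,0,10,0,0,0,0,0,0,10]' 30
python3 -m inch '[0,0,0,0,0,0,10,0,0,0,0,0,0,10,0,0,0,0,0,0,10,0,0,0,0,0,0,10,0,0,0,0,0,0,10,0,0,0,0,0,0,10,0,0,0,0,0,0,10,0,0,0,0,0,0,10]'
```

```text
time: 4.35
tool_pos: [0.4675, 0.2245, 0.1203]
tcp_rot: [0.224, 3.132, 0.001]
wrist_force: [0.3, 0.4, 0.7]
width: 0.329
grip_force: 0.0
time: 5.15
tool_pos: [0.4672, 0.2249, 0.1198]
tcp_rot: [0.225, 3.133, 0.002]
wrist_force: [-0.6, 5.6, 3.0]
width: 0.183
grip_force: 34.6
```

Gripped at 16 mm, so now the arc.

```bash
python3 -m inch '[-3.8,0,-8.3,0,0,0,10,-4.5,0,-8,0,0,0,10,-5.2,0,-7.5,0,0,0,10,-5.9,0,-7,0,0,0,10,-6.5,0,-6.5,0,0,0,10,-7,0,-5.9,0,0,0,10,-7.5,0,-5.2,0,0,0,10,-7.9,0,-4.5,0,0,0,10]'
python3 -m inch '[-8.3,0,-3.8,0,0,0,10,-8.6,0,-3.1,0,0,0,10,-8.9,0,-2.3,0,0,0,10,-9,0,-1.5,0,0,0,10,-9.1,0,-0.7,0,0,0,10,-9.2,0,0.1,0,0,0,10,-9.1,0,0.9,0,0,0,10,-9,0,1.7,0,0,0,10]'
python3 -m inch '[0,0,0,0,0,0,10,0,0,0,0,0,0,10,0,0,0,0,0,0,85,0,0,0,0,0,0,85,0,0,0,0,0,0,85,0,0,0,0,0,0,85,0,0,0,0,0,0,85,0,0,0,0,0,0,85]'
python3 - <<'E'
from h import *
im,_=grab("side","sd3"); cv2.imwrite("pics/c4.png",cv2.resize(im[60:200,180:360],None,fx=4,fy=4)[...,::-1])
E
```

```text
time: 5.95
tool_pos: [0.5121, 0.2179, 0.1694]
tcp_rot: [-0.225, -3.127, -0.001]
wrist_force: [-1.4, 7.9, -7.8]
width: 0.181
grip_force: 33.1
time: 6.75
tool_pos: [0.5815, 0.2074, 0.1774]
tcp_rot: [-0.224, -3.124, 0.002]
wrist_force: [-4.5, 5.1, -4.7]
width: 0.183
grip_force: 30.5
time: 7.55
tool_pos: [0.5852, 0.207, 0.1812]
tcp_rot: [0.225, 3.133, 0.0]
wrist_force: [-0.4, -0.2, -1.7]
width: 0.995
grip_force: 0.0
```

View pics/c4.png

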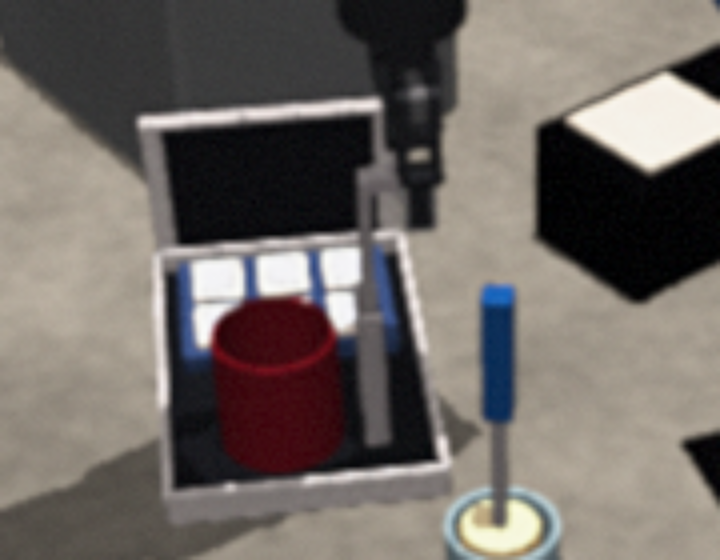

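The latch bar stands vertical beside the cup (crop (367,170) to (372,440)), and the brush is undisturbed at crop (498,290). Next is the brush.

```bash
python3 -m inch '[0,0,-20,0,0,0,85,0,0,-25,0,0,0,85,0,0,-25,0,0,0,85,-5,-24,-20,0,0,4,85,-7,-35,-20,0,0,4,85,-7,-35,-20,0,0,4,85,-7,-35,0,0,0,4,85,-7,-35,0,0,0,5,85]'
python3 -m inch '[0,0,0,0,0,0,85,0,0,0,0,0,0,85,0,0,0,0,0,0,85,0,0,0,0,0,0,85,0,0,0,0,0,0,85,0,0,0,0,0,0,85,0,0,0,0,0,0,85,0,0,0,0,0,0,85]'
python3 - <<'E'
from h import *
im,p=grab("wrist","w4"); cv2.imwrite("pics/c5.png",cv2.resize(im[100:400,120:520],(800,600))[...,::-1]); s=sensors.read_state(); print(R.from_rotvec(s["tcp_rot"]).as_matrix().round(3))
hsv=cv2.cvtColor(im,cv2.COLOR_RGB2HSV); m=cv2.inRange(hsv,(100,130,50),(118,255,255))
k,l,st,c=cv2.connectedComponentsWithStats(m)
for i in range(1,k):
    if st[i,4]>200: print(st[i],c[i].round(1))
print("pred top",proj(p,[.592,.038,.231]))
E
```

```text
time: 8.4
tool_pos: [0.57, 0.04, 0.3124]
tcp_rot: [0.796, 3.036, 0.001]
wrist_force: [0.3, -0.3, -1.1]
width: 0.996
grip_force: 0.0
time: 9.2
tool_pos: [0.5695, 0.0416, 0.3108]
tcp_rot: [-0.791, -3.04, 0.0]
wrist_force: [-0.5, 0.3, 0.1]
width: 1.0
grip_force: 0.0
[[-0.873  0.488 -0.   ]
 [ 0.488  0.873  0.   ]
 [ 0.    -0.    -1.   ]]
[314 194  23  52 963] [324.2 221. ]
pred top [326.11754986 238.48068288]
```

View pics/c5.png

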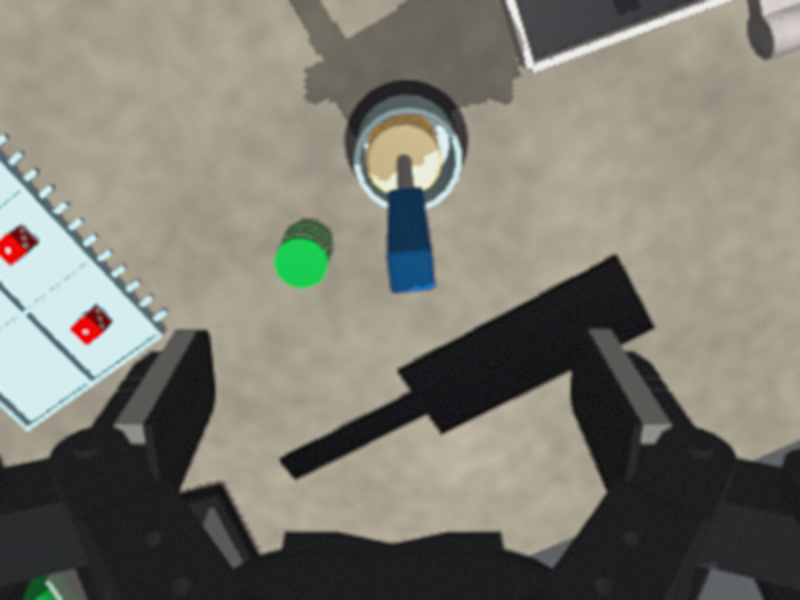

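The handle top face has crop corners (387,254), (432,249), (435,288) and (391,292). The stand rim is centred at crop (408,158), and the green chips are at (303,262), well to the left.

```bash
python3 - <<'E'
from h import *
_,w=load("w4"); P=[onz(w,(120+a/2,100+b/2),.231) for a,b in((387,254),(432,249),(435,288),(391,292))]
c=np.mean(P,0); print(c.round(4),[np.degrees(np.arctan2(*(P[j]-P[i])[[1,0]])).round(1) for i,j in((0,1),(3,2),(0,3),(1,2))],[np.linalg.norm(P[j]-P[i]).round(4) for i,j in((0,1),(3,2),(0,3),(1,2))])
st=onz(w,(324,179),.058); print("stand",st.round(4)); print(todo([*c[:2],.20]))
E
```

```text
[0.5896 0.0389 0.231 ] [np.float64(67.7), np.float64(66.5), np.float64(-23.8), np.float64(-23.9)] [np.float64(0.0171), np.float64(0.0171), np.float64(0.016), np.float64(0.0164)]
stand [0.5907 0.0417 0.058 ]
(array([-18.8,   7.5, 110.8]), None)
```

```bash
python3 -m inch '[-10,4,15,0,0,0,85,-8.9,4.2,15,0,0,-6,85,0,0,0,0,0,0,85,0,0,25,0,0,0,85,0,0,25,0,0,0,85,0,0,25,0,0,0,85,0,0,21,0,0,0,85,0,0,0,0,0,0,85]' 40
python3 -m inch '[0,0,0,0,0,0,10,0,0,0,0,0,0,10,0,0,0,0,0,0,10,0,0,0,0,0,0,10,0,0,0,0,0,0,10,0,0,0,0,0,0,10,0,0,0,0,0,0,10,0,0,0,0,0,0,10]'
python3 -m inch '[0,0,0,0,0,0,10,0,0,0,0,0,0,10,0,0,0,0,0,0,10,0,0,0,0,0,0,10,0,0,0,0,0,0,10,0,0,0,0,0,0,10,0,0,0,0,0,0,10,0,0,0,0,0,0,10]'
```

```text
time: 10.05
tool_pos: [0.5872, 0.0391, 0.1808]
tcp_rot: [-0.634, -3.07, 0.003]
wrist_force: [0.1, -0.7, -0.3]
width: 0.997
grip_force: 0.0
time: 10.85
tool_pos: [0.5906, 0.0391, 0.186]
tcp_rot: [0.631, 3.076, 0.0]
wrist_force: [-0.1, -1.3, 6.1]
width: 0.208
grip_force: 39.8
time: 11.65
tool_pos: [0.5907, 0.0391, 0.186]
tcp_rot: [0.631, 3.076, 0.0]
wrist_force: [-0.1, -0.6, 5.0]
width: 0.207
grip_force: 39.9
```

```bash
python3 -m inch '[0,0,-8,0,0,0,10,0,0,-15,0,0,0,10,0,0,-20,0,0,0,10,0,0,-20,0,0,0,10,0,0,-20,0,0,0,10,0,0,-20,0,0,0,10,0,0,-15,0,0,0,10,0,0,-8,0,0,0,10]' 50
python3 -m inch '[8,6,0,0,0,0,10,16,13,0,0,0,0,10,20,15,0,0,0,0,10,20,16,0,0,0,0,10,20,16,0,0,0,0,10,20,16,0,0,0,0,10,20,16,0,0,0,0,10,20,15,0,0,0,0,10]'
python3 -m inch '[13,10,0,0,0,0,10,6,5,0,0,0,0,10,0,0,0,0,0,-5,10,0,0,0,0,0,-5,10,0,0,0,0,0,-5,10,0,0,0,0,0,0,10,0,0,0,0,0,0,10,0,0,0,0,0,0,10]'
python3 - <<'E'
from h import *
im,p=grab("side","sd5"); w,_=grab("wrist","w5"); print(todo([.491,.221,.203]))
cv2.imwrite("pics/c6.png",np.hstack([cv2.resize(im[0:200,180:360],None,fx=2.5,fy=2.5)[:500],cv2.resize(w[130:380,235:385],(300,500))])[...,::-1])
E
```

```text
time: 12.45
tool_pos: [0.5907, 0.0394, 0.3133]
tcp_rot: [0.631, 3.075, 0.001]
wrist_force: [1.1, 0.9, -1.6]
width: 0.206
grip_force: 48.7
time: 13.25
tool_pos: [0.5003, 0.2011, 0.3093]
tcp_rot: [-0.631, -3.075, 0.002]
wrist_force: [0.6, 0.2, -1.4]
width: 0.205
grip_force: 48.8
time: 14.05
tool_pos: [0.4905, 0.221, 0.3105]
tcp_rot: [-0.227, -3.133, 0.0]
wrist_force: [0.1, 0.4, -1.3]
width: 0.204
grip_force: 48.8
(array([ -0.4,   0. , 107.7]), None)
```

View pics/c6.png

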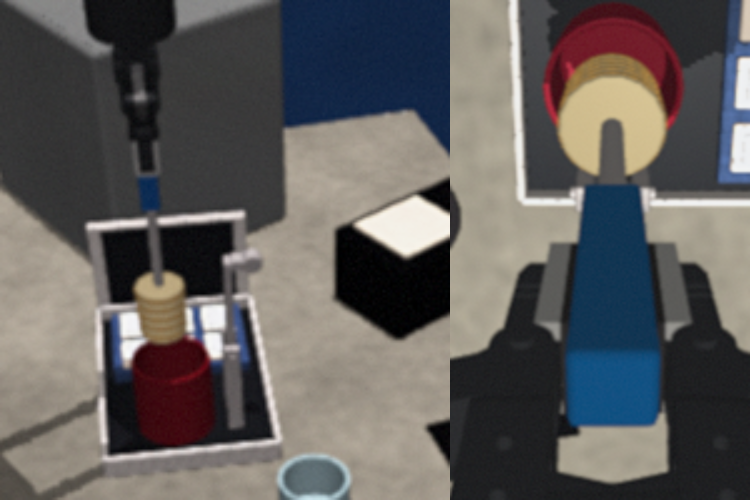

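The brush hangs upright over the cup mouth in both views, and the latch stands vertical. Now the strokes.

```bash
python3 -m inch '[0,0,10,0,0,0,10,0,0,18,0,0,0,10,0,0,20,0,0,0,10,0,0,20,0,0,0,10,0,0,20,0,0,0,10,0,0,12,0,0,0,10,0,0,7,0,0,0,10,0,0,0,0,0,0,10]'
python3 -m inch '[0,0,0,0,0,0,10,0,0,0,0,0,0,10,0,0,-8,0,0,0,10,0,0,-15,0,0,0,10,0,0,-17,0,0,0,10,0,0,-15,0,0,0,10,0,0,-9,0,0,0,10,0,0,0,0,0,0,10]'
python3 -m inch '[0,0,0,0,0,0,10,0,0,8,0,0,0,10,0,0,15,0,0,0,10,0,0,17,0,0,0,10,0,0,15,0,0,0,10,0,0,9,0,0,0,10,0,0,0,0,0,0,10,0,0,0,0,0,0,10]'
python3 -m inch '[0,0,0,0,0,0,10,0,0,0,0,0,0,10,0,0,-8,0,0,0,10,0,0,-15,0,0,0,10,0,0,-17,0,0,0,10,0,0,-15,0,0,0,10,0,0,-9,0,0,0,10,0,0,0,0,0,0,10]'
python3 -m inch '[0,0,0,0,0,0,10,0,0,8,0,0,0,10,0,0,15,0,0,0,10,0,0,17,0,0,0,10,0,0,15,0,0,0,10,0,0,9,0,0,0,10,0,0,0,0,0,0,10,0,0,0,0,0,0,10]'
python3 - <<'E'
from h import *
w,_=grab("wrist","w6"); im,_=grab("side","sd6")
E
```

```text
time: 14.95
tool_pos: [0.49, 0.2209, 0.2027]
tcp_rot: [-0.225, -3.132, 0.001]
wrist_force: [0.4, 0.7, -1.0]
width: 0.201
grip_force: 48.8
time: 15.75
tool_pos: [0.4919, 0.2217, 0.2707]
tcp_rot: [0.224, 3.129, 0.003]
wrist_force: [-0.5, 0.5, -1.3]
width: 0.204
grip_force: 48.9
time: 16.55
tool_pos: [0.4906, 0.2212, 0.2036]
tcp_rot: [-0.225, -3.133, 0.0]
wrist_force: [0.3, 0.4, -1.4]
width: 0.207
grip_force: 48.8
time: 17.35
tool_pos: [0.4918, 0.2217, 0.2706]
tcp_rot: [0.224, 3.13, 0.003]
wrist_force: [-0.1, -0.4, -0.9]
width: 0.205
grip_force: 48.9
time: 18.15
tool_pos: [0.4906, 0.2212, 0.2036]
tcp_rot: [-0.225, -3.133, 0.0]
wrist_force: [0.1, -0.2, -0.7]
width: 0.208
grip_force: 48.8
```

```bash
python3 -m inch '[0,0,2,0,0,0,10,0,0,2,0,0,0,10,0,0,1,0,0,0,10,0,0,0,0,0,0,10,0,0,0,0,0,0,10,0,0,0,0,0,0,10,0,0,0,0,0,0,10,0,0,0,0,0,0,10]'
python3 -m inch '[0,0,1,0,0,0,10,0,0,1,0,0,0,10,0,0,0,0,0,0,10,0,0,0,0,0,0,10,0,0,0,0,0,0,10,0,0,0,0,0,0,10,0,0,0,0,0,0,10,0,0,0,0,0,0,10]'
```

```text
time: 19.05
tool_pos: [0.4906, 0.2212, 0.1989]
tcp_rot: [0.225, 3.134, 0.0]
wrist_force: [-0.5, -0.1, -0.7]
width: 0.206
grip_force: 48.8
time: 19.85
tool_pos: [0.4906, 0.2212, 0.1969]
tcp_rot: [0.225, 3.134, 0.0]
wrist_force: [-0.5, -0.1, -1.4]
width: 0.202
grip_force: 48.8
```

```bash
python3 -m inch '[0,0,1,0,0,0,10,0,0,0,0,0,0,10,0,0,0,0,0,0,10,0,0,1,0,0,0,10,0,0,0,0,0,0,10,0,0,0,0,0,0,10,0,0,0,0,0,0,10,0,0,0,0,0,0,10]'
python3 -m inch '[0,0,1,0,0,0,10,0,0,0,0,0,0,10,0,0,0,0,0,0,10,0,0,1,0,0,0,10,0,0,0,0,0,0,10,0,0,0,0,0,0,10,0,0,0,0,0,0,10,0,0,0,0,0,0,10]'
```

```text
time: 20.65
tool_pos: [0.4911, 0.2213, 0.1961]
tcp_rot: [0.224, 3.132, 0.001]
wrist_force: [-1.5, -0.4, 5.6]
width: 0.204
grip_force: 49.7
time: 21.45
tool_pos: [0.4914, 0.2214, 0.196]
tcp_rot: [0.224, 3.131, 0.001]
wrist_force: [-4.8, -2.0, 14.4]
width: 0.206
grip_force: 50.8
```

Contact at z=0.196 matches the expected floor, so the strokes were about 7 mm off it. I'll raise the brush and measure the now-empty stand's rim.

```bash
python3 -m inch '[0,0,-8,0,0,0,10,0,0,-15,0,0,0,10,0,0,-20,0,0,0,10,0,0,-20,0,0,0,10,0,0,-20,0,0,0,10,0,0,-20,0,0,0,10,0,0,-15,0,0,0,10,0,0,-4,0,0,0,10]'
python3 - <<'E'
from h import *
grab("scene","s7")
for n,c in(("s7",(.593,.04)),("sd6",(.593,.04))):
    im,p=load(n); u=proj(p,[*c,.04]).astype(int); hsv=cv2.cvtColor(im,cv2.COLOR_RGB2HSV)
    m=cv2.inRange(hsv,(80,20,110),(110,140,255)); b=np.zeros_like(m); b[u[1]-32:u[1]+32,u[0]-32:u[0]+32]=255; m&=b
    k,l,st,ce=cv2.connectedComponentsWithStats(m); i=1+np.argmax(st[1:,4]); print(n,u,st[i])
    ct=max(cv2.findContours((l==i).astype(np.uint8),cv2.RETR_EXTERNAL,cv2.CHAIN_APPROX_NONE)[0],key=len)[:,0]
    top=ct[ct[:,1]<st[i,1]+0.25*st[i,3]]
    P=np.array([onz(p,q,.058)[:2] for q in top]); A=np.c_[2*P,np.ones(len(P))]; s=np.linalg.lstsq(A,(P**2).sum(1),rcond=None)[0]
    print(s[:2].round(4),"r",np.sqrt(s[2]+s[:2]@s[:2]).round(4))
print(todo([.592,.0405,.312],[.631,3.075,0]))
E
```

```text
time: 22.25
tool_pos: [0.4916, 0.2216, 0.3175]
tcp_rot: [0.224, 3.13, 0.003]
wrist_force: [0.4, -0.4, -0.9]
width: 0.204
grip_force: 48.9
s7 [333 189] [319 175  29  25 344]
[0.5925 0.0379] r 0.0323
sd6 [305 195] [291 182  29  34 585]
[0.5925 0.0375] r 0.0333
(array([-125.4, -164.8,    5. ]), array([ 0.1, -0. , 15. ]))
```

```bash
python3 -m inch '[-6,-8,0,0,0,0,10,-12,-16,0,0,0,0,10,-15,-20,0,0,0,0,10,-15,-20,0,0,0,0,10,-15,-20,0,0,0,0,10,-15,-20,0,0,0,0,10,-15,-20,0,0,0,0,10,-15,-20,0,0,0,0,10]'
python3 -m inch '[-12,-15,0,0,0,0,10,-5.4,-7,0,0,0,0,10,0,0,0,0,0,0,10,0,0,0,0,0,0,10,0,0,15,0,0,0,10,0,0,20,0,0,0,10,0,0,15,0,0,0,10,0,0,0,0,0,0,10]'
python3 - <<'E'
from h import *
print(todo([.592,.039,.186]))
a,p=grab("side","sd8");b,w=grab("wrist","w8")
cv2.imwrite("pics/c7.png",np.hstack([cv2.resize(a[60:240,240:380],(389,500)),cv2.resize(b[130:380,220:420],(400,500))])[...,::-1])
E
```

```text
time: 23.1
tool_pos: [0.5767, 0.0615, 0.3129]
tcp_rot: [-0.225, -3.131, 0.001]
wrist_force: [0.3, -0.6, -0.8]
width: 0.202
grip_force: 48.8
time: 23.9
tool_pos: [0.5886, 0.0396, 0.2609]
tcp_rot: [-0.222, -3.127, 0.001]
wrist_force: [0.4, 0.0, -0.1]
width: 0.206
grip_force: 48.8
(array([-4. , -0.1, 74.9]), None)
```

View pics/c7.png

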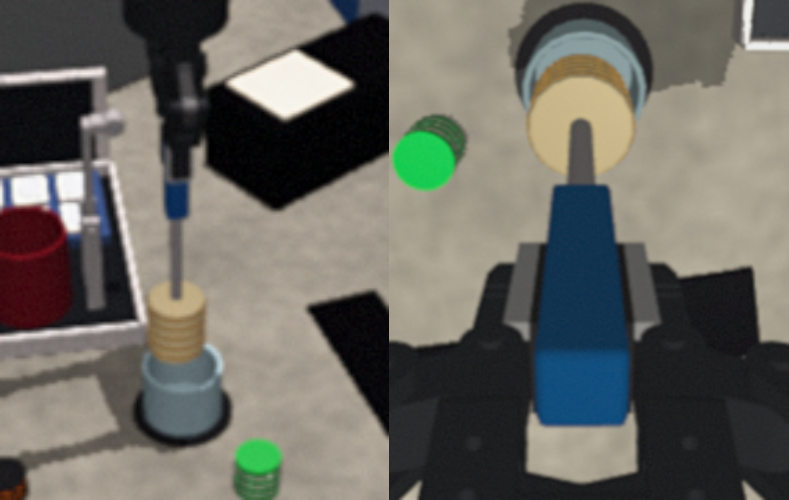

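The head is just above the stand mouth, about 3 mm to the -x side while still settling. I'll lower it.

```bash
python3 -m inch '[-1,0,0,0,0,0,10,0,0,0,0,0,0,10,0,0,0,0,0,0,10,0,0,6,0,0,0,10,0,0,8,0,0,0,10,0,0,8,0,0,0,10,0,0,4,0,0,0,10,0,0,0,0,0,0,10]'
python3 -m inch '[0,0,0,0,0,0,10,0,0,8,0,0,0,10,0,0,10,0,0,0,10,0,0,10,0,0,0,10,0,0,8,0,0,0,10,0,0,5,0,0,0,10,0,0,0,0,0,0,10,0,0,0,0,0,0,10]'
```

```text
time: 24.8
tool_pos: [0.5912, 0.0388, 0.2373]
tcp_rot: [-0.224, -3.131, 0.0]
wrist_force: [-0.1, -0.4, -2.0]
width: 0.198
grip_force: 48.8
time: 25.6
tool_pos: [0.5921, 0.0388, 0.1978]
tcp_rot: [-0.225, -3.133, 0.0]
wrist_force: [-0.7, -0.5, -0.7]
width: 0.204
grip_force: 48.8
```

```bash
python3 -m inch '[0,0,4,0,0,0,10,0,0,4,0,0,0,10,0,0,3,0,0,0,10,0,0,1,0,0,0,10,0,0,0,0,0,0,10,0,0,0,0,0,0,10,0,0,0,0,0,0,10,0,0,0,0,0,0,10]'
python3 -m inch '[0,0,0,0,0,0,22,0,0,0,0,0,0,26,0,0,0,0,0,0,30,0,0,0,0,0,0,40,0,0,0,0,0,0,60,0,0,0,0,0,0,85,0,0,0,0,0,0,85,0,0,0,0,0,0,85]' 20
python3 -m inch '[0,0,0,0,0,0,85,0,0,-10,0,0,0,85,0,0,-20,0,0,0,85,0,0,-25,0,0,0,85,0,0,-25,0,0,0,85,0,0,-25,0,0,0,85,0,0,-15,0,0,0,85,0,0,0,0,0,0,85]'
python3 - <<'E'
from h import *
a,p=grab("side","sd9"); b,w=grab("wrist","w9"); s,ps=grab("scene","s9")
def blue(im,p,z):
    m=cv2.inRange(cv2.cvtColor(im,cv2.COLOR_RGB2HSV),(100,130,50),(118,255,255)); u=proj(p,[.592,.039,.2]).astype(int); b=np.zeros_like(m); b[max(0,u[1]-40):u[1]+40,u[0]-25:u[0]+25]=255
    ys,xs=np.nonzero(m&b); return xs.mean(),ys.min(),ys.max()
print(blue(a,p,0), proj(p,[.592,.039,.231]),proj(p,[.592,.039,.146]))
s=sensors.read_state(); print(R.from_rotvec(s["tcp_rot"]).as_matrix().round(3)[:2,:2].tolist())
# dice
im,ps=load("s9")
for n in("s9","sd9"):
    im,pp=load(n); h=cv2.cvtColor(im,cv2.COLOR_RGB2HSV); m=cv2.inRange(h,(0,120,90),(8,255,255))|cv2.inRange(h,(172,120,80),(180,255,255))
    k,l,st,c=cv2.connectedComponentsWithStats(m)
    for i in range(1,k):
        X=onz(pp,c[i],.016)
        if st[i,4]>20 and X[1]<-.1 and X[0]<.75: print(n,c[i].round(1),st[i,4],X.round(4))
E
```

```text
time: 26.4
tool_pos: [0.5922, 0.0388, 0.186]
tcp_rot: [0.225, 3.133, -0.0]
wrist_force: [0.0, 1.0, 1.3]
width: 0.202
grip_force: 49.0
time: 27.2
tool_pos: [0.5921, 0.0388, 0.1859]
tcp_rot: [0.225, 3.133, 0.0]
wrist_force: [0.9, -0.3, -0.7]
width: 0.995
grip_force: 0.0
time: 28.0
tool_pos: [0.5937, 0.0389, 0.3096]
tcp_rot: [0.224, 3.128, 0.001]
wrist_force: [0.7, -0.2, -0.8]
width: 0.993
grip_force: 0.0
(np.float64(304.6578947368421), np.int64(132), np.int64(164)) [304.1692256 131.9864899] [304.47312224 162.33886327]
[[-0.99, 0.143], [0.143, 0.99]]
s9 [233.3 280.2] 58 [ 0.514  -0.2565  0.016 ]
s9 [267.  296.2] 65 [ 0.597  -0.2475  0.016 ]
s9 [188.1 299.1] 74 [ 0.4569 -0.3395  0.016 ]
s9 [213.1 316. ] 70 [ 0.5252 -0.3391  0.016 ]
sd9 [348.1 293.8] 100 [ 0.5972 -0.2481  0.016 ]
sd9 [311.5 307.5] 105 [ 0.5144 -0.2568  0.016 ]
sd9 [330.3 340.4] 121 [ 0.5259 -0.3394  0.016 ]
sd9 [296.3 350.4] 120 [ 0.4576 -0.3395  0.016 ]
```

The brush stands upright in its stand, with its projected top matching the picture. Four red dice agree across both cameras to about 1 mm. Moving over the comb.

```bash
python3 -m inch '[-2,-25,0,0,0,0,85,-3,-45,0,0,0,0,85,-3,-45,0,0,0,0,85,-3,-45,15,0,0,0,85,-3,-45,20,0,0,0,85,-3,-45,20,0,0,0,85,0,-45,20,0,0,0,85,0,-45,15,0,0,0,85]'
python3 -m inch '[0,0,0,0,0,0,85,0,0,0,0,0,0,85,0,0,0,0,0,0,85,0,0,0,0,0,0,85,0,0,0,0,0,0,85,0,0,0,0,0,0,85,0,0,0,0,0,0,85,0,0,0,0,0,0,85]'
cat >> h.py <<'E'
def dice(f):
    """red dice: top-face quad by brightness; returns centre, yaw (deg, mod 90) on z=.024"""
    im,p=load(f); h=cv2.cvtColor(im,cv2.COLOR_RGB2HSV)
    m=cv2.inRange(h,(0,110,60),(9,255,255))|cv2.inRange(h,(171,110,60),(180,255,255))
    k,l,st,c=cv2.connectedComponentsWithStats(cv2.morphologyEx(m,cv2.MORPH_CLOSE,np.ones((3,3)))); out=[]
    for i in range(1,k):
        X=onz(p,c[i],.016)
        if st[i,4]<100 or not(.38<X[0]<.69 and -.42<X[1]<-.17): continue
        v=h[...,2]; vv=v[(l==i)&(m>0)]; t,_=cv2.threshold(vv,0,255,cv2.THRESH_OTSU)
        top=(((l==i)&((v>t)))).astype(np.uint8); top=cv2.morphologyEx(top,cv2.MORPH_OPEN,np.ones((3,3)))
        ct=max(cv2.findContours(top,cv2.RETR_EXTERNAL,cv2.CHAIN_APPROX_NONE)[0],key=cv2.contourArea)[:,0]
        P=np.array([onz(p,q,.024)[:2] for q in ct],np.float32); (cc,wh,a)=cv2.minAreaRect(P*1000)
        out.append((np.array(cc)/1000,np.round(wh,1),a%90,X[:2],st[i].tolist())); 
    return out
E
python3 - <<'E'
from h import *
im,p=grab("wrist","w10")
for d in dice("w10"): print(d[0].round(4),d[1],round(d[2],1),d[3].round(4),d[4])
s=sensors.read_state(); print(s["tool_pos"].round(4))
cv2.imwrite("pics/c8.png",cv2.resize(im[40:340,120:520],(800,600),interpolation=cv2.INTER_CUBIC)[...,::-1])
E
```

```text
time: 28.95
tool_pos: [0.5583, -0.3009, 0.2119]
tcp_rot: [-0.224, -3.129, -0.004]
wrist_force: [0.7, 0.7, -0.5]
width: 0.995
grip_force: 0.0
time: 29.75
tool_pos: [0.5606, -0.2998, 0.2161]
tcp_rot: [0.224, 3.133, -0.0]
wrist_force: [-0.3, -0.0, -0.5]
width: 0.997
grip_force: 0.0
[ 0.4576 -0.3383] [18.7 19. ] 59.5 [ 0.4573 -0.3389] [252, 69, 25, 26, 393]
[ 0.5058 -0.2502] [3.1 4.1] 83.9 [ 0.5144 -0.2553] [341, 115, 22, 24, 347]
[ 0.5223 -0.3405] [11.2 16.1] 14.4 [ 0.5261 -0.3384] [264, 137, 24, 24, 343]
[ 0.5963 -0.2473] [18.3 18.9] 6.8 [ 0.5966 -0.2467] [357, 188, 21, 23, 321]
[ 0.5605 -0.2999  0.2161]
```

View pics/c8.png

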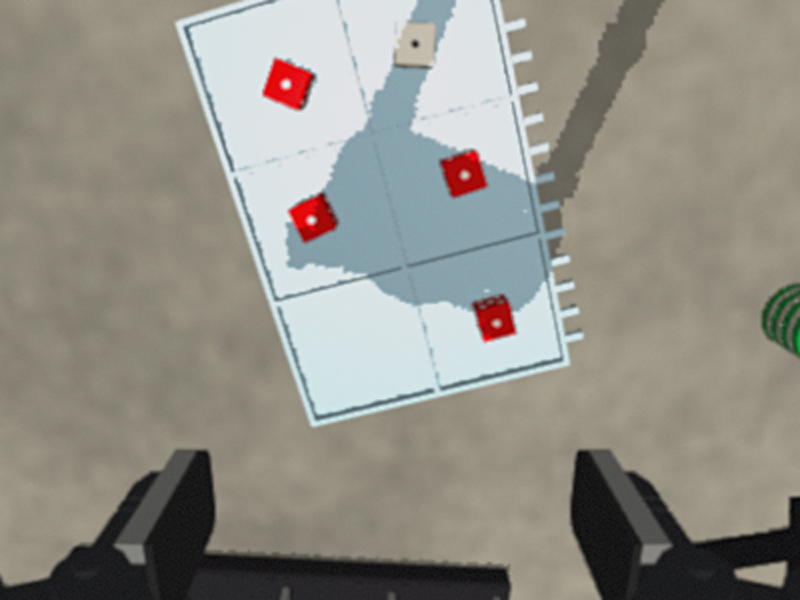

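All four dice are clearly visible: crop (288,83), (313,219), (463,174) and (495,319), with the white die at (415,43). B and C have clean top faces. I'll take corners for A and D from this picture, and pick B first.

```bash
python3 - <<'E'
from h import *
_,w=load("w10")
for n,Q in(("A",((441,157),(478,150),(487,187),(450,196))),("D",((289,210),(325,193),(338,226),(300,243)))):
    P=np.array([onz(w,(120+a/2,40+b/2),.024)[:2] for a,b in Q],np.float32); r=cv2.minAreaRect(P*1000); print(n,P.mean(0).round(4),r)
E
python3 -m inch '[-14,29,20,0,0,0,50,-13.9,28.1,20,0,0,0,50,0,0,30,0,0,-5.1,50,0,0,30,0,0,-5.1,50,0,0,30,0,0,-5.1,50,0,0,30,0,0,0,50,0,0,25,0,0,0,50,0,0,15,0,0,0,50]' 30
python3 -m inch '[0,0,0,0,0,0,50,0,0,4,0,0,0,50,0,0,4,0,0,0,50,0,0,0,0,0,0,50,0,0,0,0,0,0,15,0,0,0,0,0,0,15,0,0,0,0,0,0,15,0,0,0,0,0,0,15]'
python3 -m inch '[0,0,0,0,0,0,15,0,0,0,0,0,0,15,0,0,0,0,0,0,15,0,0,0,0,0,0,15,0,0,-5,0,0,0,15,0,0,-10,0,0,0,15,0,0,-15,0,0,0,15,0,0,0,0,0,0,15]'
```

```text
A [ 0.5135 -0.2556] ((513.24169921875, -255.528564453125), (20.731801986694336, 19.665470123291016), 6.424759864807129)
D [ 0.5255 -0.337 ] ((525.5643310546875, -337.2979736328125), (18.346521377563477, 23.63641929626465), 15.657474517822266)
time: 30.6
tool_pos: [0.5946, -0.2469, 0.0132]
tcp_rot: [0.194, -3.132, -0.003]
wrist_force: [0.4, 0.2, 0.0]
width: 0.583
grip_force: 0.0
time: 31.4
tool_pos: [0.5968, -0.2479, 0.0088]
tcp_rot: [-0.194, 3.134, -0.001]
wrist_force: [-0.5, 0.2, 3.7]
width: 0.224
grip_force: 29.7
time: 32.2
tool_pos: [0.5982, -0.2485, 0.041]
tcp_rot: [-0.194, 3.131, -0.004]
wrist_force: [0.2, 0.8, 0.3]
width: 0.226
grip_force: 29.3
```

B gripped (19.3 mm). I'll carry it around the -x side of the brush to the cup.

```bash
python3 -m inch '[0,0,-40,0,0,7.6,15,0,0,-47,0,0,7.7,15,20,17,0,0,0,0,15,27,24,0,0,0,0,15,27,24,0,0,0,0,15,27,24,0,0,0,0,15,27,23.4,0,0,0,0,15,18.9,16,0,0,0,0,15]' 40
python3 -m inch '[4,30,0,0,0,0,15,5.5,43,0,0,0,0,15,6,46,0,0,0,0,15,6,46,0,0,0,0,15,6,46,0,0,0,0,15,6,46,0,0,0,0,15,5,38,0,0,0,0,15,2.8,25.8,0,0,0,0,15]'
python3 -m inch '[0,0,0,0,0,0,15,0,0,0,0,0,0,15,0,0,0,0,0,0,15,0,0,0,0,0,0,15,0,0,0,0,0,0,15,0,0,0,0,0,0,15,0,0,0,0,0,0,15,0,0,0,0,0,0,15]'
python3 - <<'E'
from h import *
print(todo([.475,.2233,.105]))
E
```

```text
time: 33.0
tool_pos: [0.4672, -0.098, 0.1248]
tcp_rot: [-0.224, -3.133, -0.001]
wrist_force: [0.0, 0.0, -0.9]
width: 0.221
grip_force: 44.7
time: 33.8
tool_pos: [0.4738, 0.2266, 0.1254]
tcp_rot: [0.221, 3.133, 0.002]
wrist_force: [-0.1, 0.1, -0.3]
width: 0.218
grip_force: 44.7
time: 34.6
tool_pos: [0.474, 0.2236, 0.1249]
tcp_rot: [0.225, 3.133, 0.0]
wrist_force: [0.1, 0.3, 0.6]
width: 0.218
grip_force: 44.7
(array([-1. , -0.2, 19.9]), None)
```

```bash
python3 -m inch '[0,0,10,0,0,0,15,0,0,9,0,0,0,15,0,0,0,0,0,0,15,0,0,0,0,0,0,15,0,0,0,0,0,0,30,0,0,0,0,0,0,45,0,0,0,0,0,0,50,0,0,0,0,0,0,50]' 30
python3 -m inch '[0,0,-10,0,0,0,50,0,0,-9,0,0,0,50,-5,-25,0,0,0,0,50,-10,-45,0,0,0,0,50,-11,-48,0,0,0,0,50,-11,-48,0,0,0,0,50,-11,-48,0,0,0,0,50,-11,-48,0,0,0,0,50]'
python3 -m inch '[-11,-48,0,0,0,0,50,-11,-48,0,0,0,0,50,-11,-48,0,0,0,0,50,-10,-42,0,0,0,0,50,-4.9,-20.8,0,0,0,0,50,0,0,0,0,0,-5,50,0,0,0,0,0,-5,50,0,0,0,0,0,-4.9,50]'
cat >> h.py <<'E'
def reds(n,f):
    im,pp=grab(n,f); h=cv2.cvtColor(im,cv2.COLOR_RGB2HSV); m=cv2.inRange(h,(0,120,90),(8,255,255))|cv2.inRange(h,(172,120,80),(180,255,255))
    k,l,st,c=cv2.connectedComponentsWithStats(m)
    for i in range(1,k):
        X=onz(pp,c[i],.016)
        if st[i,4]>20 and X[1]<-.1 and X[0]<.75: print(n,c[i].round(1),st[i,4],X.round(4))
E
python3 - <<'E'
from h import *
reds("side","sd11"); reds("scene","s11"); print(todo([.5138,-.2558,.0085]),R.from_rotvec(sensors.read_state()["tcp_rot"]).as_matrix()[:2,1].round(3))
E
```

```text
time: 35.4
tool_pos: [0.4741, 0.224, 0.1062]
tcp_rot: [0.225, 3.133, 0.0]
wrist_force: [-0.0, 0.9, 0.2]
width: 0.587
grip_force: 0.0
time: 36.2
tool_pos: [0.4956, -0.0458, 0.1264]
tcp_rot: [0.224, 3.131, -0.0]
wrist_force: [-0.3, 0.3, 0.5]
width: 0.585
grip_force: 0.0
time: 37.0
tool_pos: [0.5133, -0.2562, 0.1261]
tcp_rot: [-0.188, 3.135, -0.001]
wrist_force: [0.3, 0.3, 0.2]
width: 0.588
grip_force: 0.0
side [311.8 307.4] 114 [ 0.5149 -0.2568  0.016 ]
side [330.4 340.5] 117 [ 0.526  -0.3396  0.016 ]
side [296.3 350.4] 118 [ 0.4577 -0.3397  0.016 ]
scene [233.2 279.9] 54 [ 0.5136 -0.2561  0.016 ]
scene [188.2 299. ] 75 [ 0.4569 -0.3394  0.016 ]
scene [213.2 315.9] 72 [ 0.5253 -0.3389  0.016 ]
(array([-3.000e-01,  1.000e-01,  1.175e+02]), None) [-0.116  0.993]
```

```bash
python3 -m inch '[0,0,30,0,0,0,50,0,0,35,0,0,0,50,0,0,30,0,0,0,50,0,0,14,0,0,0,50,0,0,4,0,0,0,50,0,0,4,0,0,0,50,0,0,0,0,0,0,50,0,0,0,0,0,0,15]' 30
python3 -m inch '[0,0,0,0,0,0,15,0,0,0,0,0,0,15,0,0,0,0,0,0,15,0,0,0,0,0,0,15,0,0,0,0,0,0,15,0,0,0,0,0,0,15,0,0,-7,0,0,0,15,0,0,-30,0,0,0,15]'
python3 -m inch '[0,0,-40,0,0,5,15,0,0,-40,0,0,5,15,0,0,0,0,0,4.9,15,4,20,0,0,0,0,15,8,40,0,0,0,0,15,8.5,46,0,0,0,0,15,8.5,46,0,0,0,0,15,8.5,46,0,0,0,0,15]' 40
python3 -m inch '[8.5,46,0,0,0,0,15,8.5,46,0,0,0,0,15,8.5,46,0,0,0,0,15,8.5,46,0,0,0,0,15,8.5,46,0,0,0,0,15,7,36,0,0,0,0,15,4,20.8,0,0,0,0,15,0,0,0,0,0,0,15]'
python3 -m inch '[0,0,0,0,0,0,15,0,0,0,0,0,0,15,0,0,0,0,0,0,15,0,0,0,0,0,0,15,0,0,0,0,0,0,15,0,0,0,0,0,0,15,0,0,0,0,0,0,15,0,0,0,0,0,0,15]'
```

```text
time: 37.9
tool_pos: [0.5141, -0.256, 0.0094]
tcp_rot: [-0.183, 3.134, -0.002]
wrist_force: [0.3, -0.0, -0.2]
width: 0.433
grip_force: 0.0
time: 38.7
tool_pos: [0.5095, -0.2536, 0.0419]
tcp_rot: [0.183, -3.129, -0.007]
wrist_force: [-0.8, 0.3, -1.1]
width: 0.23
grip_force: 29.6
time: 39.5
tool_pos: [0.5033, -0.0525, 0.125]
tcp_rot: [-0.226, -3.133, -0.0]
wrist_force: [0.3, 0.3, 0.4]
width: 0.215
grip_force: 44.6
time: 40.3
tool_pos: [0.4914, 0.2401, 0.1251]
tcp_rot: [0.219, 3.134, 0.001]
wrist_force: [0.3, -0.9, -0.8]
width: 0.221
grip_force: 44.6
time: 41.1
tool_pos: [0.492, 0.2374, 0.1249]
tcp_rot: [-0.225, -3.133, 0.0]
wrist_force: [-0.5, -0.2, -0.3]
width: 0.222
grip_force: 44.6
```

```bash
python3 -m inch '[0,0,10,0,0,0,15,0,0,9,0,0,0,15,0,0,0,0,0,0,15,0,0,0,0,0,0,15,0,0,0,0,0,0,30,0,0,0,0,0,0,45,0,0,0,0,0,0,50,0,0,0,0,0,0,50]' 30
python3 -m inch '[0,0,-10,0,0,0,50,0,0,-9,0,0,0,50,-2,-25,0,0,0,0,50,-4,-45,0,0,0,0,50,-4,-48,0,0,0,0,50,-4,-48,0,0,0,0,50,-4,-48,0,0,0,0,50,-4,-48,0,0,0,0,50]'
python3 -m inch '[-4,-48,0,0,0,0,50,-4,-48,0,0,0,0,50,-4,-48,0,0,0,0,50,-4,-48,0,0,0,0,50,-4,-48,0,0,0,0,50,-3,-42,0,0,0,0,50,-1.8,-30.5,0,0,0,0,50,0,0,0,0,0,7.3,50]'
python3 -m inch '[0,0,0,0,0,7.3,50,0,0,0,0,0,7.4,50,0,0,0,0,0,0,50,0,0,0,0,0,0,50,0,0,0,0,0,0,50,0,0,0,0,0,0,50,0,0,0,0,0,0,50,0,0,0,0,0,0,50]'
python3 - <<'E'
from h import *
reds("side","sd12"); reds("scene","s12"); print(todo([.4576,-.3387,.0085]),R.from_rotvec(sensors.read_state()["tcp_rot"]).as_matrix()[:2,1].round(3))
_,w=load("w10")
P=[onz(w,(120+a/2,40+b/2),.024) for a,b in((289,210),(325,193),(338,226),(300,243))]
print([(np.degrees(np.arctan2(*(P[j]-P[i])[[1,0]]))%90).round(1) for i,j in((0,1),(3,2),(0,3),(1,2))])
im,_=load("w10"); cv2.imwrite("pics/c9.png",cv2.resize(im[125:170,250:305],None,fx=12,fy=12,interpolation=cv2.INTER_CUBIC)[...,::-1])
E
```

```text
time: 41.9
tool_pos: [0.4922, 0.2375, 0.1062]
tcp_rot: [0.225, 3.133, 0.0]
wrist_force: [0.1, 0.3, 0.4]
width: 0.586
grip_force: 0.0
time: 42.7
tool_pos: [0.4767, -0.0268, 0.1264]
tcp_rot: [0.224, 3.131, -0.0]
wrist_force: [0.6, 0.1, 0.5]
width: 0.584
grip_force: 0.0
time: 43.5
tool_pos: [0.4566, -0.3426, 0.1266]
tcp_rot: [0.433, 3.109, -0.005]
wrist_force: [0.8, -0.1, 0.3]
width: 0.584
grip_force: 0.0
time: 44.3
tool_pos: [0.4563, -0.3378, 0.1249]
tcp_rot: [-0.817, -3.033, -0.0]
wrist_force: [0.1, 0.4, -0.3]
width: 0.584
grip_force: 0.0
side [330.3 340.5] 117 [ 0.5259 -0.3395  0.016 ]
side [296.3 350.5] 133 [ 0.4575 -0.3399  0.016 ]
scene [187.9 299. ] 69 [ 0.4565 -0.3397  0.016 ]
scene [213.2 315.9] 71 [ 0.5252 -0.339   0.016 ]
(array([-1.600e+00, -1.000e-01,  1.164e+02]), None) [0.503 0.864]
[np.float64(16.4), np.float64(15.7), np.float64(7.7), np.float64(11.9)]
```

View pics/c9.png

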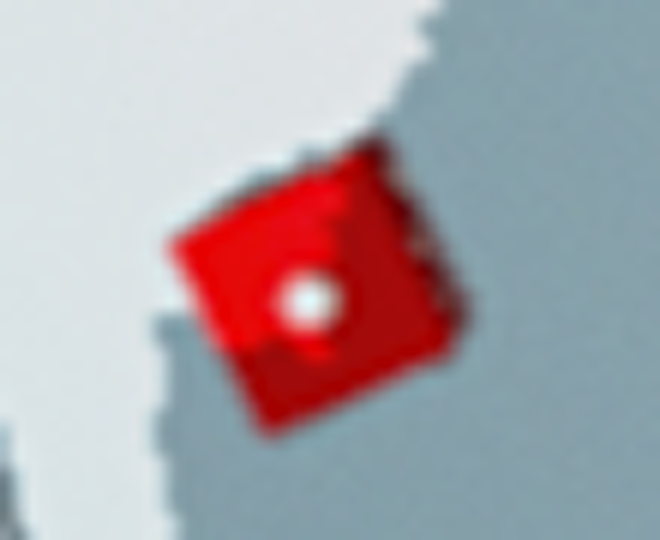

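The die D top face is a clear square with crop corners (172,243), (355,150), (450,355) and (268,437). Picking C now.

```bash
python3 -m inch '[-1.6,0,30,0,0,0,50,0,0,35,0,0,0,50,0,0,30,0,0,0,50,0,0,13,0,0,0,50,0,0,4,0,0,0,50,0,0,4,0,0,0,50,0,0,0,0,0,0,50,0,0,0,0,0,0,15]' 30
python3 -m inch '[0,0,0,0,0,0,15,0,0,0,0,0,0,15,0,0,0,0,0,0,15,0,0,0,0,0,0,15,0,0,0,0,0,0,15,0,0,0,0,0,0,15,0,0,-7,0,0,0,15,0,0,-30,0,0,0,15]'
python3 -m inch '[0,0,-40,0,0,-7.3,15,0,0,-40,0,0,-7.3,15,0,0,0,0,0,-7.4,15,2,22,0,0,0,0,15,4,42,0,0,0,0,15,4,48,0,0,0,0,15,4,48,0,0,0,0,15,4,48,0,0,0,0,15]' 40
python3 -m inch '[4,48,0,0,0,0,15,4,48,0,0,0,0,15,4,48,0,0,0,0,15,4,48,0,0,0,0,15,4,48,0,0,0,0,15,4,42,0,0,0,0,15,3,32,0,0,0,0,15,2,20.9,0,0,0,0,15]'
python3 -m inch '[0,0,0,0,0,0,15,0,0,0,0,0,0,15,0,0,0,0,0,0,15,0,0,0,0,0,0,15,0,0,0,0,0,0,15,0,0,0,0,0,0,15,0,0,0,0,0,0,15,0,0,0,0,0,0,15]'
python3 - <<'E'
from h import *
print(todo([.4886,.2052,.1055])); _,w=load("w10")
P=[onz(w,(250+a/12,125+b/12),.024) for a,b in((172,243),(355,150),(450,355),(268,437))]
print(np.mean(P,0).round(4),[(np.degrees(np.arctan2(*(P[j]-P[i])[[1,0]]))%90).round(1) for i,j in((0,1),(3,2),(0,3),(1,2))])
E
```

```text
time: 45.2
tool_pos: [0.4588, -0.3395, 0.0104]
tcp_rot: [0.818, 3.031, -0.002]
wrist_force: [0.1, 0.4, -0.0]
width: 0.436
grip_force: 0.0
time: 46.0
tool_pos: [0.4547, -0.3363, 0.0429]
tcp_rot: [-0.816, -3.026, -0.005]
wrist_force: [0.0, 0.6, -0.8]
width: 0.228
grip_force: 29.5
time: 46.8
tool_pos: [0.469, -0.1286, 0.126]
tcp_rot: [-0.226, -3.133, -0.0]
wrist_force: [1.1, -0.3, -0.1]
width: 0.221
grip_force: 44.6
time: 47.6
tool_pos: [0.4882, 0.2078, 0.1261]
tcp_rot: [-0.221, -3.134, -0.001]
wrist_force: [0.1, -0.2, -0.8]
width: 0.219
grip_force: 44.6
time: 48.4
tool_pos: [0.4887, 0.2052, 0.1259]
tcp_rot: [0.225, 3.133, -0.0]
wrist_force: [0.2, 0.4, 0.1]
width: 0.216
grip_force: 44.6
(array([ 0.1, -0. , 20.4]), None)
[ 0.5262 -0.3377  0.024 ] [np.float64(18.0), np.float64(15.8), np.float64(15.9), np.float64(15.2)]
```

```bash
python3 -m inch '[0,0,10,0,0,0,15,0,0,10,0,0,0,15,0,0,0,0,0,0,15,0,0,0,0,0,0,15,0,0,0,0,0,0,30,0,0,0,0,0,0,45,0,0,0,0,0,0,50,0,0,0,0,0,0,50]' 30
python3 -m inch '[0,0,-10,0,0,0,50,0,0,-10,0,0,0,50,-5,-25,0,0,0,0,50,-10,-45,0,0,0,0,50,-10.3,-48,0,0,0,0,50,-10.3,-48,0,0,0,0,50,-10.3,-48,0,0,0,0,50,-10.3,-48,0,0,0,0,50]'
python3 -m inch '[-10.3,-48,0,0,0,0,50,-10.3,-48,0,0,0,0,50,-10.3,-48,0,0,0,0,50,-10.3,-48,0,0,0,0,50,-9,-42,0,0,0,0,50,-6,-27,0,0,0,0,50,-2.4,-10,0,0,0,0,50,0,0,0,0,0,-8,50]'
python3 -m inch '[0,0,0,0,0,-8,50,0,0,0,0,0,-8.2,50,0,0,0,0,0,0,50,0,0,0,0,0,0,50,0,0,0,0,0,0,50,0,0,0,0,0,0,50,0,0,0,0,0,0,50,0,0,0,0,0,0,50]'
python3 - <<'E'
from h import *
reds("side","sd13"); reds("scene","s13"); print(todo([.526,-.3385,.0085]),R.from_rotvec(sensors.read_state()["tcp_rot"]).as_matrix()[:2,1].round(3))
E
```

```text
time: 49.2
tool_pos: [0.4889, 0.2055, 0.1062]
tcp_rot: [0.225, 3.133, 0.0]
wrist_force: [-0.0, -0.9, -1.3]
width: 0.587
grip_force: 0.0
time: 50.0
tool_pos: [0.5075, -0.0639, 0.1275]
tcp_rot: [0.224, 3.131, -0.0]
wrist_force: [0.7, 0.3, 0.8]
width: 0.583
grip_force: 0.0
time: 50.8
tool_pos: [0.5266, -0.3404, 0.1269]
tcp_rot: [0.005, 3.14, -0.001]
wrist_force: [0.8, 0.5, -0.6]
width: 0.587
grip_force: 0.0
time: 51.6
tool_pos: [0.5262, -0.3385, 0.1259]
tcp_rot: [0.437, -3.111, -0.0]
wrist_force: [0.1, 0.6, 0.3]
width: 0.588
grip_force: 0.0
side [330.5 340.5] 131 [ 0.5262 -0.3397  0.016 ]
scene [213.1 316. ] 68 [ 0.5252 -0.3392  0.016 ]
(array([2.000e-01, 1.000e-01, 1.173e+02]), None) [-0.275  0.961]
```

```bash
python3 -m inch '[0,0,30,0,0,0,50,0,0,35,0,0,0,50,0,0,30,0,0,0,50,0,0,14,0,0,0,50,0,0,4,0,0,0,50,0,0,4,0,0,0,50,0,0,0,0,0,0,50,0,0,0,0,0,0,15]' 30
python3 -m inch '[0,0,0,0,0,0,15,0,0,0,0,0,0,15,0,0,0,0,0,0,15,0,0,0,0,0,0,15,0,0,0,0,0,0,15,0,0,0,0,0,0,15,0,0,-7,0,0,0,15,0,0,-30,0,0,0,15]'
python3 -m inch '[0,0,-40,0,0,8,15,0,0,-40,0,0,8,15,0,0,0,0,0,8.2,15,4,20,0,0,0,0,15,8.5,42,0,0,0,0,15,9.5,48,0,0,0,0,15,9.5,48,0,0,0,0,15,9.5,48,0,0,0,0,15]' 40
python3 -m inch '[9.5,48,0,0,0,0,15,9.5,48,0,0,0,0,15,9.5,48,0,0,0,0,15,9.5,48,0,0,0,0,15,9.5,48,0,0,0,0,15,9,44,0,0,0,0,15,7,36,0,0,0,0,15,3.7,22.9,0,0,0,0,15]'
python3 -m inch '[0,0,0,0,0,0,15,0,0,0,0,0,0,15,0,0,0,0,0,0,15,0,0,0,0,0,0,15,0,0,0,0,0,0,15,0,0,0,0,0,0,15,0,0,0,0,0,0,15,0,0,0,0,0,0,15]'
python3 - <<'E'
from h import *
print(todo([.4969,.2201,.1055]))
E
```

```text
time: 52.5
tool_pos: [0.5274, -0.3394, 0.0105]
tcp_rot: [-0.437, 3.109, -0.003]
wrist_force: [-1.8, -0.1, -0.1]
width: 0.427
grip_force: 0.0
time: 53.3
tool_pos: [0.523, -0.3363, 0.0424]
tcp_rot: [0.436, -3.105, -0.009]
wrist_force: [-0.2, -0.3, -0.9]
width: 0.225
grip_force: 29.4
time: 54.1
tool_pos: [0.5129, -0.1259, 0.1245]
tcp_rot: [-0.222, -3.131, -0.002]
wrist_force: [0.7, 0.4, 0.1]
width: 0.221
grip_force: 44.7
time: 54.9
tool_pos: [0.4947, 0.2229, 0.1246]
tcp_rot: [-0.217, -3.131, 0.001]
wrist_force: [0.1, -0.2, -0.5]
width: 0.22
grip_force: 44.7
time: 55.7
tool_pos: [0.4976, 0.22, 0.126]
tcp_rot: [0.225, 3.133, 0.0]
wrist_force: [-0.3, 0.9, 0.1]
width: 0.22
grip_force: 44.7
(array([ 0.7,  0. , 20.5]), None)
```

```bash
python3 -m inch '[0,0,10,0,0,0,15,0,0,10,0,0,0,15,0,0,0,0,0,0,15,0,0,0,0,0,0,15,0,0,0,0,0,0,30,0,0,0,0,0,0,45,0,0,0,0,0,0,50,0,0,0,0,0,0,50]' 30
python3 -m inch '[0,0,-10,0,0,0,50,0,0,-20,0,0,0,50,0,0,-35,0,0,0,50,0,0,-40,0,0,0,85,0,0,-40,0,0,0,85,0,0,-35,0,0,0,85,0,0,-20,0,0,0,85,0,0,0,0,0,0,85]'
python3 - <<'E'
from h import *
w,_=grab("wrist","w14"); a,_=grab("side","sd14"); s,_=grab("scene","s14"); reds("side","sd15"); 
A=cv2.resize(w[90:290,220:420],(500,500),interpolation=cv2.INTER_CUBIC); B=cv2.resize(a[60:210,200:320],(300,375)); 
B=np.vstack([B,np.zeros((125,300,3),np.uint8)]); c=cv2.resize(a[280:330,260:360],(250,125)); B[375:,:250]=c
cv2.imwrite("pics/c10.png",np.hstack([A,B])[...,::-1]); print(sensors.read_state()["tool_pos"])
E
```

```text
time: 56.5
tool_pos: [0.4976, 0.2203, 0.1062]
tcp_rot: [0.224, 3.133, 0.0]
wrist_force: [0.5, 0.5, 0.3]
width: 0.586
grip_force: 0.0
time: 57.3
tool_pos: [0.4995, 0.221, 0.3114]
tcp_rot: [0.224, 3.125, 0.006]
wrist_force: [0.8, -0.0, -0.5]
width: 0.993
grip_force: 0.0
[0.49647984 0.21979141 0.30408501]
```

View pics/c10.png

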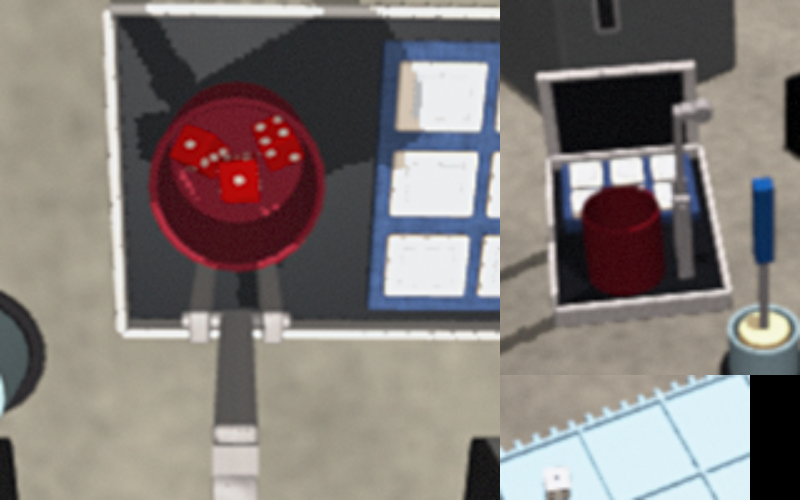

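The cup holds the dice with three top faces visible, at crop (193,147), (278,140) and (240,180), plus pips of another between them at (213,158). The latch is up, the brush is in its stand, and only the white die is left in the comb. Next I'll check that no red is elsewhere and work out the disc position.

```bash
python3 - <<'E'
from h import *
im,p=load("sd14"); _,w=load("w14")
y=np.radians(-8.5); ex=np.array([np.cos(y),np.sin(y),0])
for hx in(.5525,.5555):
  H=np.array([hx,.212,.103])
  for th in(1.4,1.5,1.57,1.65,1.74):
    a=np.arctan2(.024,.1)+th; D=H+.1028*(-np.cos(a)*ex+np.sin(a)*np.array([0,0,1])); E=H+.11*(-np.cos(th)*ex+np.sin(th)*np.array([0,0,1]))
    print(hx,th,"disc side",proj(p,D).round(1),"wrist",proj(w,D).round(1),"barend side",proj(p,E).round(1),"w",proj(w,E).round(1),D.round(4))
# red areas everywhere away from cup
for n in("sd14","s14"):
    i2,pp=load(n); h=cv2.cvtColor(i2,cv2.COLOR_RGB2HSV); m=cv2.inRange(h,(0,120,90),(8,255,255))|cv2.inRange(h,(172,120,80),(180,255,255))
    k,l,st,c=cv2.connectedComponentsWithStats(m); print(n,[(c[i].round(0).tolist(),int(st[i,4])) for i in range(1,k) if st[i,4]>15])
# disc grey in wrist column profile
i3,_=load("w14"); print(cv2.cvtColor(i3,cv2.COLOR_RGB2GRAY)[210:330:3,314].tolist()); print(cv2.cvtColor(i3,cv2.COLOR_RGB2GRAY)[280,290:340:2].tolist())
# dice mask in cup
h=cv2.cvtColor(i3,cv2.COLOR_RGB2HSV); m=cv2.inRange(h,(0,200,150),(8,255,255))|cv2.inRange(h,(174,200,150),(180,255,255)); print("bright red px",[int(x) for x in cv2.connectedComponentsWithStats(m)[2][1:,4]])
E
```

```text
0.5525 1.4 disc side [270.5 103.2] wrist [314.1 265. ] barend side [259.9 102. ] w [314.1 242. ] [0.5591 0.211  0.2056]
0.5525 1.5 disc side [274.7 103.2] wrist [314.  274.2] barend side [264.4 101.1] w [314.1 254.3] [0.5692 0.2095 0.2044]
0.5525 1.57 disc side [277.6 103.5] wrist [314.  280.1] barend side [267.5 100.8] w [314.1 262.5] [0.5761 0.2085 0.203 ]
0.5525 1.65 disc side [280.8 104. ] wrist [314.  286.1] barend side [271.1 100.6] w [314.  271.2] [0.584  0.2073 0.2007]
0.5525 1.74 disc side [284.4 104.8] wrist [314.  291.9] barend side [275.2 100.7] w [314.  280.1] [0.5925 0.206  0.1975]
0.5555 1.4 disc side [271.7 103. ] wrist [314.5 267.9] barend side [261.1 101.8] w [314.7 245.2] [0.5621 0.211  0.2056]
0.5555 1.5 disc side [275.9 103. ] wrist [314.5 277.1] barend side [265.6 100.9] w [314.6 257.4] [0.5722 0.2095 0.2044]
0.5555 1.57 disc side [278.8 103.3] wrist [314.5 282.9] barend side [268.7 100.6] w [314.6 265.5] [0.5791 0.2085 0.203 ]
0.5555 1.65 disc side [282.  103.8] wrist [314.4 288.8] barend side [272.3 100.4] w [314.5 274.1] [0.587  0.2073 0.2007]
0.5555 1.74 disc side [285.6 104.6] wrist [314.4 294.5] barend side [276.4 100.5] w [314.5 283. ] [0.5955 0.206  0.1975]
sd14 [([135.0, 120.0], 17), ([119.0, 120.0], 24), ([108.0, 122.0], 17), ([101.0, 128.0], 26), ([112.0, 127.0], 18), ([124.0, 125.0], 17), ([94.0, 129.0], 19), ([85.0, 132.0], 45), ([257.0, 149.0], 35), ([525.0, 372.0], 1607)]
s14 [([337.0, 120.0], 78)]
[59, 65, 88, 87, 87, 87, 86, 86, 85, 86, 89, 86, 87, 88, 89, 86, 84, 193, 217, 147, 209, 206, 206, 190, 171, 212, 218, 210, 189, 163, 164, 164, 162, 162, 158, 159, 158, 161, 161, 156]
[163, 162, 164, 165, 164, 161, 159, 161, 180, 174, 173, 166, 164, 162, 166, 161, 167, 159, 157, 155, 154, 152, 150, 150, 151]
bright red px [2, 136, 2, 2, 1, 59, 14, 219]
```

The pictures agree with the latch at about 1.57–1.6 rad and the disc at about (0.579,0.208,0.202). No red is visible anywhere outside the cup. I'll pinch the disc and swing it down.

```bash
python3 -m inch '[-20,0,0,0,0,0,85,-35,0,0,0,0,0,85,-27.2,0,0,0,0,0,85,0,0,0,0,0,0,85,0,0,25,0,0,0,85,0,0,35,0,0,0,85,0,0,35,0,0,0,85,0,0,20,0,0,0,85]'
python3 -m inch '[0,0,8,0,0,0,85,0,0,0,0,0,0,85,0,0,0,0,0,0,10,0,0,0,0,0,0,10,0,0,0,0,0,0,10,0,0,0,0,0,0,10,0,0,0,0,0,0,10,0,0,0,0,0,0,10]' 30
python3 -m inch '[0,0,0,0,0,0,10,0,0,0,0,0,0,10,0,0,0,0,0,0,10,0,0,0,0,0,0,10,0,0,0,0,0,0,10,0,0,0,0,0,0,10,0,0,0,0,0,0,10,0,0,0,0,0,0,10]'
```

```text
time: 58.3
tool_pos: [0.5752, 0.2076, 0.1855]
tcp_rot: [-0.224, -3.126, 0.004]
wrist_force: [-0.8, 0.2, -0.2]
width: 0.994
grip_force: 0.0
time: 59.1
tool_pos: [0.5793, 0.2079, 0.1839]
tcp_rot: [0.225, 3.132, -0.001]
wrist_force: [-0.6, -2.7, 4.2]
width: 0.181
grip_force: 33.5
time: 59.9
tool_pos: [0.5793, 0.208, 0.1839]
tcp_rot: [0.225, 3.132, -0.001]
wrist_force: [-0.9, -3.5, 5.8]
width: 0.177
grip_force: 33.7
```

Gripped, so now the reverse arc down to near the stop.

```bash
python3 -m inch '[9,0,-1.7,0,0,0,10,9.1,0,-0.9,0,0,0,10,9.2,0,-0.1,0,0,0,10,9.1,0,0.7,0,0,0,10,9,0,1.5,0,0,0,10,8.9,0,2.3,0,0,0,10,8.6,0,3.1,0,0,0,10,8.3,0,3.8,0,0,0,10]'
python3 -m inch '[7.9,0,4.5,0,0,0,10,7.5,0,5.2,0,0,0,10,7,0,5.9,0,0,0,10,6.5,0,6.5,0,0,0,10,5.9,0,7,0,0,0,10,5.2,0,7.5,0,0,0,10,4.5,0,8,0,0,0,10,3.8,0,8.3,0,0,0,10]'
python3 -m inch '[0,0,0,0,0,0,10,0,0,0,0,0,0,10,1.9,0,4.7,0,0,0,10,1.6,0,4.9,0,0,0,10,0.6,0,2.5,0,0,0,10,0,0,0,0,0,0,10,0,0,0,0,0,0,10,0,0,0,0,0,0,10]'
```

```text
time: 60.7
tool_pos: [0.5104, 0.2185, 0.1761]
tcp_rot: [0.225, 3.128, 0.001]
wrist_force: [3.2, -4.1, 5.2]
width: 0.18
grip_force: 36.0
time: 61.5
tool_pos: [0.4611, 0.2259, 0.1224]
tcp_rot: [0.224, 3.131, 0.002]
wrist_force: [-1.8, -1.3, 7.0]
width: 0.181
grip_force: 43.9
time: 62.3
tool_pos: [0.4567, 0.2265, 0.1096]
tcp_rot: [0.225, 3.133, 0.001]
wrist_force: [-1.2, 1.5, 4.8]
width: 0.176
grip_force: 44.6
```

Continue down in small steps until the stop pushes back.

```bash
for i in 1 ; do python3 -m inch '[0,0,1,0,0,0,10,0,0,0,0,0,0,10,0,0,1,0,0,0,10,0,0,0,0,0,0,10,0,0,0,0,0,0,10,0,0,0,0,0,0,10,0,0,0,0,0,0,10,0,0,0,0,0,0,10]'; done
python3 -m inch '[0,0,1,0,0,0,10,0,0,0,0,0,0,10,0,0,1,0,0,0,10,0,0,0,0,0,0,10,0,0,0,0,0,0,10,0,0,0,0,0,0,10,0,0,0,0,0,0,10,0,0,0,0,0,0,10]'
python3 -m inch '[0,0,1,0,0,0,10,0,0,0,0,0,0,10,0,0,1,0,0,0,10,0,0,0,0,0,0,10,0,0,0,0,0,0,10,0,0,0,0,0,0,10,0,0,0,0,0,0,10,0,0,0,0,0,0,10]'
```

```text
time: 63.1
tool_pos: [0.4562, 0.2266, 0.1075]
tcp_rot: [-0.225, -3.133, -0.001]
wrist_force: [-2.4, 2.1, 6.3]
width: 0.18
grip_force: 44.9
time: 63.9
tool_pos: [0.4558, 0.2266, 0.1055]
tcp_rot: [-0.225, -3.132, -0.001]
wrist_force: [-4.3, 2.9, 6.0]
width: 0.185
grip_force: 45.1
time: 64.7
tool_pos: [0.4554, 0.2267, 0.1033]
tcp_rot: [-0.225, -3.131, -0.001]
wrist_force: [-4.1, 3.1, 6.7]
width: 0.184
grip_force: 45.3
```

```bash
python3 -m inch '[0,0,0,0,0,0,40,0,0,0,0,0,0,60,0,0,0,0,0,0,60,0,0,0,0,0,0,60,0,0,-15,0,0,0,60,0,0,-25,0,0,0,60,0,0,-20,0,0,0,60,0,0,0,0,0,0,0]' 20
python3 -m inch '[0,0,0,0,0,0,0,0,0,0,0,0,0,0,0,0,0,0,0,0,0,0,0,0,0,0,0,0,0,0,0,0,0,0,0,0,5,0,0,0,0,0,0,5,0,0,0,0,0,0,3,0,0,0,0]'
python3 -m inch '[0,0,2,0,0,0,0,0,0,2,0,0,0,0,0,0,0,0,0,0,0,0,0,2,0,0,0,0,0,0,0,0,0,0,0,0,0,2,0,0,0,0,0,0,0,0,0,0,0,0,0,0,0,0,0,0]'
```

```text
time: 65.5
tool_pos: [0.4588, 0.227, 0.1664]
tcp_rot: [0.224, 3.128, 0.004]
wrist_force: [0.2, -0.2, 0.1]
width: 0.548
grip_force: 0.0
time: 66.3
tool_pos: [0.4564, 0.2261, 0.1551]
tcp_rot: [-0.225, -3.133, 0.0]
wrist_force: [-0.8, 0.4, -1.5]
width: -0.004
grip_force: 0.0schema error: expected a multiple of 7 numbers
```

```bash
python3 -m inch '[0,0,3,0,0,0,0,0,0,3,0,0,0,0,0,0,2,0,0,0,0,0,0,0,0,0,0,0,0,0,0,0,0,0,0,0,0,0,0,0,0,0,0,0,0,0,0,0,0,0,0,0,0,0,0,0]'
python3 -m inch '[0,0,1,0,0,0,0,0,0,1,0,0,0,0,0,0,1,0,0,0,0,0,0,0,0,0,0,0,0,0,0,0,0,0,0,0,0,0,0,0,0,0,0,0,0,0,0,0,0,0,0,0,0,0,0,0]'
python3 -m inch '[0,0,1,0,0,0,0,0,0,1,0,0,0,0,0,0,1,0,0,0,0,0,0,0,0,0,0,0,0,0,0,0,0,0,0,0,0,0,0,0,0,0,0,0,0,0,0,0,0,0,0,0,0,0,0,0]'
```

```text
time: 67.1
tool_pos: [0.4566, 0.2261, 0.1473]
tcp_rot: [0.225, 3.133, 0.0]
wrist_force: [0.1, -0.1, 0.2]
width: -0.004
grip_force: 0.0
time: 67.9
tool_pos: [0.4565, 0.2261, 0.1442]
tcp_rot: [0.225, 3.134, 0.0]
wrist_force: [0.1, -1.3, -0.0]
width: -0.001
grip_force: 0.0
time: 68.7
tool_pos: [0.4565, 0.2261, 0.1412]
tcp_rot: [0.225, 3.134, -0.0]
wrist_force: [-1.1, -0.4, -0.3]
width: 0.002
grip_force: 0.0
```

```bash
python3 -m inch '[0,0,1,0,0,0,0,0,0,1,0,0,0,0,0,0,1,0,0,0,0,0,0,0,0,0,0,0,0,0,0,0,0,0,0,0,0,0,0,0,0,0,0,0,0,0,0,0,0,0,0,0,0,0,0,0]'
python3 -m inch '[0,0,1,0,0,0,0,0,0,1,0,0,0,0,0,0,1,0,0,0,0,0,0,0,0,0,0,0,0,0,0,0,0,0,0,0,0,0,0,0,0,0,0,0,0,0,0,0,0,0,0,0,0,0,0,0]'
```

```text
time: 69.5
tool_pos: [0.4565, 0.2261, 0.1382]
tcp_rot: [-0.225, -3.134, 0.0]
wrist_force: [-0.1, 0.2, -1.1]
width: 0.001
grip_force: 0.0
time: 70.3
tool_pos: [0.4565, 0.2262, 0.1367]
tcp_rot: [0.225, 3.133, 0.0]
wrist_force: [-4.2, -0.9, 8.8]
width: -0.001
grip_force: 4.7
```

The stop resists at z=0.137, which is exactly the disc top at latch 0. I'll retreat, check once more and hand in.

```bash
python3 -m inch '[0,0,-5,0,0,0,0,0,0,-15,0,0,0,0,0,0,-25,0,0,0,0,0,0,-30,0,0,0,0,0,0,-30,0,0,0,0,0,0,-25,0,0,0,0,0,0,-10,0,0,0,0,0,0,0,0,0,0,0]'
python3 -m inch '[0,0,0,0,0,0,0,0,0,0,0,0,0,0,0,0,0,0,0,0,0,0,0,0,0,0,0,0,0,0,0,0,0,0,0,0,0,0,0,0,0,0,0,0,0,0,0,0,0,0,0,0,0,0,0,0]'
python3 - <<'E'
from h import *
a,p=grab("side","sdF"); m=cv2.inRange(cv2.cvtColor(a,cv2.COLOR_RGB2HSV),(100,130,50),(118,255,255))[125:175,292:318]; ys,xs=np.nonzero(m); print("brush px",xs.mean()+292,ys.min()+125,"expected 304.6 132"); reds("scene","sF")
print(job.finish_job())
E
```

```text
time: 71.1
tool_pos: [0.4576, 0.2266, 0.2775]
tcp_rot: [0.224, 3.13, 0.003]
wrist_force: [0.2, 0.2, 0.2]
width: 0.0
grip_force: 0.0
time: 71.9
tool_pos: [0.4565, 0.2261, 0.2752]
tcp_rot: [0.225, 3.134, 0.0]
wrist_force: [-0.2, -0.5, 0.3]
width: -0.001
grip_force: 0.0
brush px 304.95744680851067 131 expected 304.6 132
the job is handed in; nothing more can be done
None
```

I handed the job in at 72 s with every step carried out: latch up, three strokes, brush back in its stand, all four red dice in the canister, white die left in the comb, and latch pressed to its stop; the hand-in returned no verdict.

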